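Tip a grinding-stone case out of a packed rack and stand it in the tray

ROBOT

A 7-joint arm with a two-finger parallel gripper is mounted at the origin on the work surface. World frame = base frame: x ahead of the robot, y to its left, z up, the work surface at z = 0. Lengths are in m, angles in rad, forces in N, time in s.
With the tool pointing down it reaches from about 0.4 to 0.85 m from the base axis. Payload 4.4 kg.
Tool frame: the origin (TCP) lies midway between the tips of the shut fingers; the grasp point (between the pads) lies 19 mm behind it; x points along the fingers, z is the direction in which the jaws open and shut, and the axes are right-handed (so a half turn about x gives the same grasp; the last joint's range is limited). The gripper opens to 94 mm and grips with 3 to 60 N. Pads are 16 mm wide; open, the fingers measure 119 mm over their backs; the gripper's body (75 mm by 177 mm) begins 78 mm behind the grasp point.
Start: joints at [-1.176, 0.628, 0.038, 1.517, -0.027, 0.996, -0.02], TCP at [0.289, 0.582, 0.205] pointing down, gripper open.
Joint ranges: [-3.06, 3.06], [-0.37, 2.12], [-1.25, 1.32], [0.18, 2.47], [-1.1, 4.24], [0.23, 1.98], [-2.94, 2.94]. Speed limits (rad/s): [2.57, 2.57, 3.14, 3.14, 3.14, 3.14, 3.14].

INTERFACE

Orientations are given as a unit quaternion [w, x, y, z].
In Python, from station import sense, get_image, camera_info, sign_off gives the robot as it stands.
- The arm moves only by the tool servo_tool, never from a script. Its argument "increments" is a list of rows, each an object with "slide": the shift along the tool's x, y, z in m, a list of three; "twist": the turn, a rotation vector about the tool's x, y, z in rad, a list of three. A call has 1 to 12 rows; each row shifts and turns the commanded pose from where the row before left it, along the tool's axes as they then stand; what a row does not reach is not made up. A row lasts 1/10 s, in which the tool goes at most 50 mm and 8.59 degrees, less where a joint would pass 70% of its speed; a pose out of reach is approached as far as the arm can. A call is refused whole if a number of a shift passes 0.05 or a number of a turn 0.15, either way. A call with a gripper value outside its range is refused whole. "gripper" is the opening in per cent of the stroke, from 0 (shut) to 100 (fully open), set as the call begins (left out, the last holds). The fingers move at their own pace and stop on an object; "force" is the grip in N (left out, the last holds). Time passes only in rows, so rows that do not move let the fingers close. It gives the time, the measured TCP pose, the force and the opening at its end, in the units of the state.
- sense(): the state, without advancing time (a new reading comes with each control period).
- get_image(name): name is "scene" or "top"; returns (picture, depth): 480x640x3 uint8, red, green, blue; 480x640 float32, m along the optical axis (not along the pixel's ray), 0 where there is no reading.
- camera_info(name): a dict with "fov_y" (degrees; the focal length in pixels is half the picture's height over the tangent of half this angle, whatever the lens; pixels are square), "cx", "cy" (the principal point, pixels), "camera_from_world" (4x4, takes a point from world to camera coordinates). Camera axes: x right, y down, z forward; pixel columns grow to the right and rows downward; lengths in m; the calibration is good to about 2 mm. A picture is of the moment at which its call begins. camera_info takes no time and is no camera call.
- sign_off(): hands the job in, once; it reports no verdict.
The state is a dict: "time": time; "q": joint angles; "qd": joint speeds; "joint_efforts": joint torques, N m; "tool_pos": TCP position; "tcp_rot": TCP orientation; "ft_force": force on the tool from outside, world axes, zero at the start; "torque": the same for the moment, N m; "gripper_width": opening from 0.0 (shut) to 1.0 (fully open).
Only numpy, scipy, OpenCV 4.12 (cv2) and the standard library are available. Lean on these libraries where they do the work, as an engineer would, in place of code of your own. Each camera call takes 0.05 s, during which the arm holds its last target.

TASK

Fetch the accessory case with the three little mushroom-shaped stones on top from the packed rack: hook its top ledge, tip it towards the robot until it leans by itself on the rack's front rail with its foot still in the rack, then take it by its sides, lift it out and stand it upright in the wooden tray, set down, not dropped. Leave the other cases standing in the rack and do not disturb the can, the jar or the hand grinder.

Things in the scene. Friction and masses are not known exactly. Their poses are not given: they have to be found in the camera images.
- target_center (a point): Case to fetch: slim grey upright box with black front spine, 110 (x, depth) x 36 (y) x 160 (z, to its flat top) mm; this point is half-way up (80 mm), mid depth. z up, -x front (to the robot), y across the row. 0.25-0.42 kg, spine heavier: mass centre near x -21, z -2. Tipped forward it overbalances at about 23 degrees and leans on the rail at 33 to 40. Stands level in the tray
- target_ledge (a point): foot of the upright rear wall of the hooking ledge on the case's top: 31 mm ahead of the centre (-x), 80 mm above it, mid thickness. The wall rises 11 mm from the flat top over the full 36 mm; ahead of it the ledge slopes down 45 degrees to the front face, so it cannot be pinched. Behind the wall 41 mm of flat top is free for a closed fingertip; hooked there, the case can be led round
- target_stones (a point): middle of the row of three mushroom stones on the top of the case to fetch, at the flat top, 31 mm behind the centre; stones at 14 mm pitch along x, heads 13 mm across, 15 mm tall over all
- target_heel (a point): middle of the lower front edge of the case to fetch (55 mm ahead of its centre, 80 mm below); the case tips about this edge, against the rack's lip
- case_a_center (a point): centre (half-way up) of a neighbour case, same shell, one flat disc 29 mm across on top
- case_b_center (a point): centre (half-way up) of a neighbour case, same shell, two straight drums on top
- case_c_center (a point): centre (half-way up) of an end case (+y end), same shell, nothing on top
- case_d_center (a point): centre (half-way up) of an end case (-y end), same shell, nothing on top
- rack: fixed dark steel rack, five cases side by side at 38 mm pitch along its y (2 mm gaps; the wanted one is among the middle three). Origin on the table under the middle of the row; x points away from the robot. Floor 10 mm high; front lip's inner edge at x -56 mm, 16 mm high: cases start 1 mm behind it and tip over it. Side plates (y +-99 mm) and back panel (x +83 mm) 100 mm high
- rail_mid (a point): middle of the rack's front rail, a 12 mm round bar along the rack's y, 75 mm above the table and 103 mm ahead of the rack's origin: the tipped case leans on it
- tray: fixed low wooden tray 166 (x) x 96 (y) x 16 (z) mm, walls and floor 4 mm thick, inside 158 x 88 mm; origin under its centre on the table. The case stands in it lengthwise along the tray's x
- can: bystander: plain metal can 66 mm across, 122 mm tall, origin at the underside
- jar: bystander: small jar 56 mm across, 60 mm tall, origin at the underside
- grinder: bystander: hand rotary grinder lying along its x, 208 mm long, 46 mm tall, origin at the underside
Things that resemble listed ones, but are neither listed nor needed, are in the scene too. Leave any red look-alike of the part that bears case_c_center alone. Leave any purple look-alike of the part that bears case_a_center alone.

How it is judged:
By the outcome, as a careful person would: the job done as asked, in the order asked, and still so for the second after the job is handed in, with the robot touching nothing.
It also fails if it takes over 64 s, if anything falls off the work surface, if the arm or the gripper's body presses on something with over 40 N, if the wrist force passes 120 N, or if a joint passes its speed limit or range.

## Working session

There is one attempt and no reset: what is moved stays moved. The work goes in short steps, Python scripts to look and compute and a tool call to move; the robot and the scene stay as the last step left them, time stands still between calls to the robot, and variables do not carry over. Pictures are saved under pics/ and viewed, and the job is handed in when it is done.

Besides the shell and the picture viewer there is one more tool, called after "Call:" by a JSON object that holds its "method" and its "body". servo_tool: Moves the arm, as the interface text tells. Its arguments: {"type":"object","properties":{"increments":{"type":"array","items":{"type":"object","properties":{"slide":{"type":"array","items":{"type":"number"}},"twist":{"type":"array","items":{"type":"number"}}}}},"gripper":{"type":"number"},"force":{"type":"number"}},"required":["increments"]}

```bash
ls; mkdir -p pics; python3 - <<'E'
from station import *
import cv2,numpy as np
s=sense();print(s)
for n in("scene","top"):
    im,d=get_image(n);print(n,camera_info(n))
    cv2.imwrite(f"pics/{n}0.png",im[:,:,::-1]);np.save(f"pics/{n}0_d.npy",d);np.save(f"pics/{n}0.npy",im)
E
```

```text
pics
{'time': 0.0, 'q': array([-1.17578271,  0.62930679,  0.03842408,  1.51834611, -0.02695599,
        0.99628985, -0.01999998]), 'qd': array([ 7.91704971e-05, -3.24880544e-04, -2.26274791e-04, -2.49247776e-04,
       -1.35298618e-06,  1.26949882e-03, -3.32293308e-04]), 'joint_efforts': array([ 3.55705952e-04, -5.49724174e+01,  1.14342213e+00, -1.86630803e+01,
       -5.21443121e-02,  2.38360860e-02,  1.71754214e-04]), 'tool_pos': array([0.2887261 , 0.58162557, 0.2045863 ]), 'tcp_rot': array([ 0.60042455, -0.37296727,  0.60150761,  0.37225578]), 'ft_force': array([-0.42800169, -0.87881274, -0.16009077]), 'torque': array([ 0.09101467, -0.02916192,  0.04373024]), 'gripper_width': 1.0000448381182354}
scene {'fov_y': 54.993400905584835, 'cx': 316.3160287151857, 'cy': 240.04148566868864, 'camera_from_world': array([[ 0.19330049,  0.98101532, -0.01561596, -0.16924354],
       [ 0.8411863 , -0.17389883, -0.51202032, -0.51368862],
       [-0.50501537,  0.08583785, -0.85883138,  1.31131222],
       [ 0.        ,  0.        ,  0.        ,  1.        ]])}
top {'fov_y': 49.73920495659159, 'cx': 324.5285878472196, 'cy': 236.04785021138161, 'camera_from_world': array([[ 0.0285808 , -0.99947401,  0.01532454,  0.01889367],
       [-0.98601414, -0.03070751, -0.16380832,  0.67823776],
       [ 0.16419273, -0.01042844, -0.98637315,  1.02937588],
       [ 0.        ,  0.        ,  0.        ,  1.        ]])}
```

View pics/scene0.png

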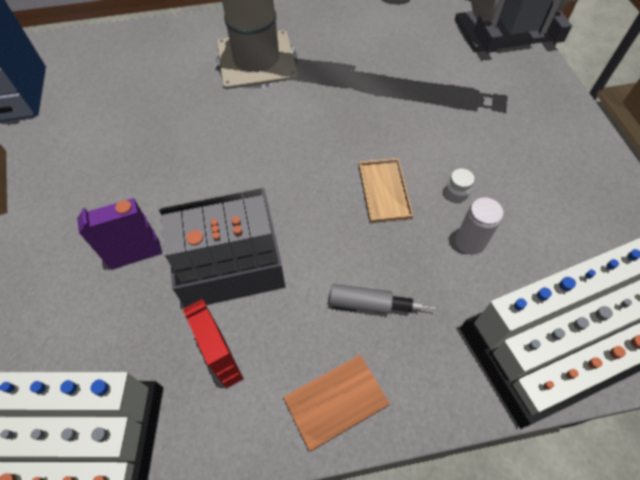

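View pics/top0.png

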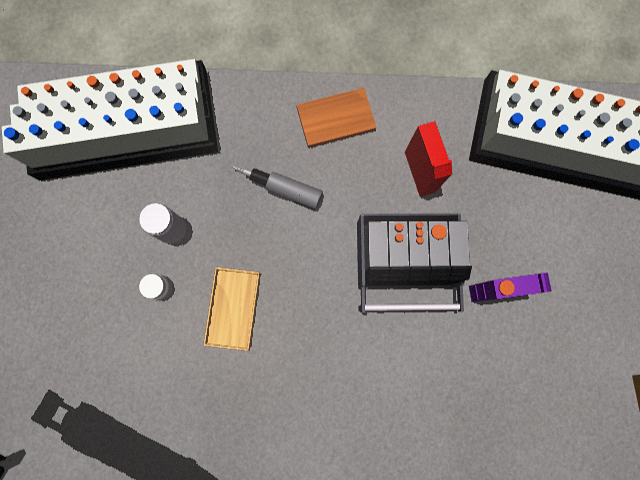

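```bash
cat > h.py <<'E'
import numpy as np,cv2
from station import *
def K(n):
    c=camera_info(n);f=240/np.tan(np.radians(c["fov_y"]/2));return f,c["cx"],c["cy"],np.array(c["camera_from_world"])
def cloud(n,d):
    f,cx,cy,T=K(n);v,u=np.mgrid[:480,:640]
    P=np.stack([(u-cx)*d/f,(v-cy)*d/f,d],-1);return (P-T[:3,3])@T[:3,:3]
def ray(n,u,v,z):
    f,cx,cy,T=K(n);R=T[:3,:3];o=-R.T@T[:3,3];r=R.T@np.array([(u-cx)/f,(v-cy)/f,1]);return o+r*(z-o[2])/r[2]
def proj(n,p):
    f,cx,cy,T=K(n);c=T[:3,:3]@np.array(p)+T[:3,3];return f*c[0]/c[2]+cx,f*c[1]/c[2]+cy
E
python3 - <<'E'
from h import *
im=cv2.imread("pics/top0.png");c=im[200:325,345:485];cv2.imwrite("pics/crop_top.png",cv2.resize(c,None,fx=4.5,fy=4.5,interpolation=cv2.INTER_CUBIC))
im2=cv2.imread("pics/scene0.png");c=im2[180:310,155:295];cv2.imwrite("pics/crop_sc.png",cv2.resize(c,None,fx=4.5,fy=4.5,interpolation=cv2.INTER_CUBIC))
d=np.load("pics/top0_d.npy");P=cloud("top",d)
# depth sanity
for u,v in [(420,260),(380,260),(400,320),(232,308),(155,220),(150,286),(300,190),(410,308)]: print(u,v,P[v,u].round(4))
hsv=cv2.cvtColor(im,cv2.COLOR_BGR2HSV)
m=((hsv[...,0]<14)&(hsv[...,1]>120)&(hsv[...,2]>110)).astype(np.uint8)
m[:210]=0;m[260:]=0;m[:,:350]=0;m[:,470:]=0
n,l,st,ce=cv2.connectedComponentsWithStats(m)
for i in range(1,n): print(st[i],ce[i],ray("top",*ce[i],0.185).round(4))
E
```

```text
420 260 [ 0.6183 -0.1382  0.1732]
380 260 [ 0.616  -0.0638  0.1733]
400 320 [ 5.086e-01 -1.291e-01 -3.000e-04]
232 308 [0.5237 0.2325 0.0026]
155 220 [0.6884 0.3747 0.1197]
150 286 [0.5622 0.3933 0.0587]
300 190 [0.7771 0.0944 0.0474]
410 308 [ 0.5323 -0.1361  0.0809]
[416 221   8  23 115] [419.47826087 232.1826087 ] [ 0.6686 -0.1349  0.185 ]
[395 223   8   8  48] [398.79166667 226.6875    ] [ 0.6777 -0.0965  0.185 ]
[432 224  15  15 174] [438.75862069 231.37356322] [ 0.6712 -0.1707  0.185 ]
[396 234   8   8  48] [399.10416667 237.16666667] [ 0.6581 -0.0972  0.185 ]
```

View pics/crop_top.png

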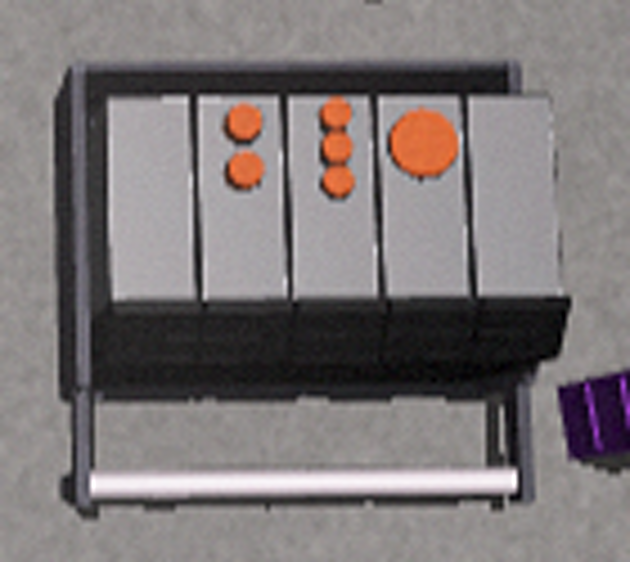

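View pics/crop_sc.png

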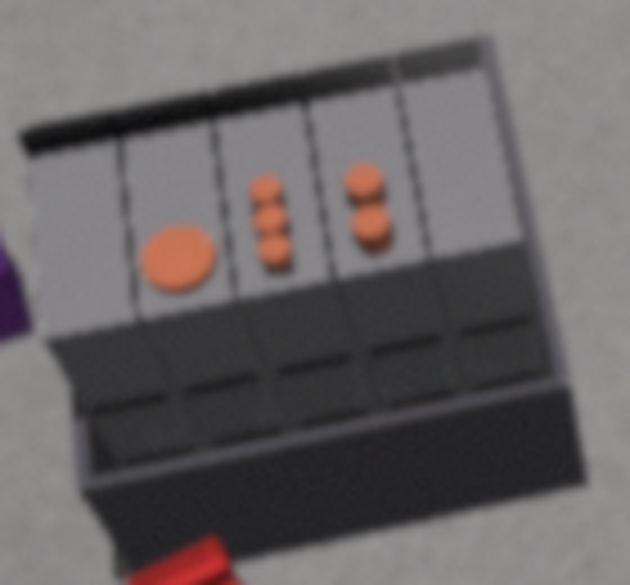

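```bash
python3 - <<'E'
from h import *
im=cv2.imread("pics/top0.png");hsv=cv2.cvtColor(im,cv2.COLOR_BGR2HSV)
d=np.load("pics/top0_d.npy");P=cloud("top",d)
# grey tops
g=((hsv[...,1]<40)&(hsv[...,2]>110)&(P[...,2]>0.16)&(P[...,2]<0.185)&(d>0)).astype(np.uint8)
o=((hsv[...,0]<14)&(hsv[...,1]>120)).astype(np.uint8)
m=((g|o)>0)&(P[...,2]>0.16)&(P[...,2]<.2);m[:, :350]=0;m[:,475:]=0;m[:205]=0;m[290:]=0
m=cv2.morphologyEx(m.astype(np.uint8),cv2.MORPH_CLOSE,np.ones((5,5)))
c=max(cv2.findContours(m,0,2)[0],key=cv2.contourArea)
Q=np.array([ray("top",*p[0],0.170)[:2] for p in c],np.float32)
print("tops rect",cv2.minAreaRect(Q),cv2.boxPoints(cv2.minAreaRect(Q)))
# column gaps / rear edge, rail
r=(hsv[...,2]>190)&(hsv[...,1]<60);r[:295]=0;r[320:]=0;r[:,:355]=0;r[:,:][:,470:]=0
v,u=np.nonzero(r);R=np.array([ray("top",a,b,0.081)[:2] for a,b in zip(u,v)])
vx,vy,x0,y0=cv2.fitLine(R.astype(np.float32),cv2.DIST_HUBER,0,.01,.01).ravel();print("rail",vx,vy,np.degrees(np.arctan2(-vx,vy)),x0,y0,R.min(0),R.max(0))
zz=P[230:275,370:460][m[230:275,370:460]>0];print("z top",np.median(zz[:,2]))
# front wall ridge: pixel rows where depth height max
for u in (380,398,418,437,455):
    col=P[235:300,u];i=np.argsort(-col[:,2])[:4];print(u,[(235+k,col[k].round(4).tolist()) for k in i])
# scene stones
s=cv2.imread("pics/scene0.png");h2=cv2.cvtColor(s,cv2.COLOR_BGR2HSV)
mm=((h2[...,0]<14)&(h2[...,1]>110)&(h2[...,2]>110)).astype(np.uint8);mm[:205]=0;mm[250:]=0;mm[:,:160]=0;mm[:,280:]=0
n,l,st,ce=cv2.connectedComponentsWithStats(mm)
for i in range(1,n): print(st[i],ce[i],ray("scene",*ce[i],0.185).round(4))
# tray
w=((hsv[...,0]>10)&(hsv[...,0]<25)&(hsv[...,1]>70)&(hsv[...,2]>120)).astype(np.uint8);w[:255]=0;w[360:]=0;w[:,:190]=0;w[:,270:]=0
c=max(cv2.findContours(w,0,2)[0],key=cv2.contourArea)
Q=np.array([ray("top",*p[0],0.016)[:2] for p in c],np.float32);print("tray",cv2.minAreaRect(Q),cv2.boxPoints(cv2.minAreaRect(Q)))
h=((h2[...,0]>10)&(h2[...,0]<25)&(h2[...,1]>70)&(h2[...,2]>120)).astype(np.uint8);h[:150]=0;h[230:]=0;h[:,:350]=0;h[:,420:]=0
c=max(cv2.findContours(h,0,2)[0],key=cv2.contourArea)
Q=np.array([ray("scene",*p[0],0.016)[:2] for p in c],np.float32);print("tray sc",cv2.minAreaRect(Q))
E
```

```text
tops rect ((0.6490565538406372, -0.1361384391784668), (0.08329850435256958, 0.1869623064994812), 1.8083715438842773) [[ 0.6044781  -0.04401816]
 [ 0.610378   -0.23088735]
 [ 0.693635   -0.22825871]
 [ 0.6877351  -0.04138952]]
rail 0.034627862 -0.99940026 -178.01556 0.53504795 -0.13647795 [ 0.52769889 -0.23483399] [ 0.54114259 -0.04571008]
z top 0.16875064359296466
380 [(np.int64(269), [0.5985, -0.0631, 0.1802]), (np.int64(268), [0.6005, -0.0633, 0.1788]), (np.int64(267), [0.6024, -0.0633, 0.1786]), (np.int64(270), [0.5972, -0.0637, 0.1753])]
398 [(np.int64(238), [0.6565, -0.0952, 0.1847]), (np.int64(235), [0.6621, -0.0952, 0.1846]), (np.int64(241), [0.6512, -0.0956, 0.1825]), (np.int64(240), [0.6531, -0.0956, 0.1822])]
418 [(np.int64(235), [0.6631, -0.1321, 0.1856]), (np.int64(241), [0.6519, -0.1321, 0.1854]), (np.int64(240), [0.6539, -0.1322, 0.1847]), (np.int64(242), [0.6503, -0.1324, 0.184])]
437 [(np.int64(268), [0.6035, -0.168, 0.1805]), (np.int64(236), [0.6632, -0.1685, 0.1803]), (np.int64(266), [0.6073, -0.1682, 0.18]), (np.int64(267), [0.6054, -0.1682, 0.1797])]
455 [(np.int64(293), [0.4992, 0.0504, 1.1262]), (np.int64(268), [0.6044, -0.2009, 0.1818]), (np.int64(266), [0.6082, -0.2013, 0.1805]), (np.int64(269), [0.6028, -0.2014, 0.1797])]
[232 217   9  16  96] [236.19791667 224.57291667] [ 0.6706 -0.0993  0.185 ]
[211 220   8  19 106] [214.66037736 228.99056604] [ 0.6721 -0.137   0.185 ]
[187 231  15  13 161] [194.14285714 237.05590062] [ 0.6814 -0.1731  0.185 ]
tray ((0.5233285427093506, 0.23175711929798126), (0.09550260752439499, 0.16669660806655884), 84.89833068847656) [[0.4360642  0.1916066 ]
 [0.6021005  0.17678337]
 [0.61059284 0.27190763]
 [0.4445566  0.2867309 ]]
tray sc ((0.5258802771568298, 0.22764801979064941), (0.09607484936714172, 0.16813905537128448), 85.20777130126953)
```

```bash
cat >> h.py <<'E'
from scipy.spatial.transform import Rotation as Ro
def pose():
    s=sense();q=s["tcp_rot"];return np.array(s["tool_pos"]),Ro.from_quat([q[1],q[2],q[3],q[0]]),s
def rot(xdir,zdir):
    x=np.array(xdir,float);x/=np.linalg.norm(x);z=np.array(zdir,float);z-=x*(x@z);z/=np.linalg.norm(z);return Ro.from_matrix(np.stack([x,np.cross(z,x),z],1))
def plan(p,R,tp,TR,n,mode="lin"):
    "rows: n equal; slide in tool frame, then twist"
    rv=(R.inv()*TR).as_rotvec()
    out=[]
    for i in range(n):
        Ri=R*Ro.from_rotvec(rv*i/n)
        out.append((Ri.inv().apply((np.array(tp)-p)/n).round(4).tolist(),(rv/n).round(4).tolist()))
    return out
YR=np.radians(2.0);RX=np.array([np.cos(YR),np.sin(YR),0]);RY=np.array([-np.sin(YR),np.cos(YR),0]);C=np.array([.637,-.137,.09])
HEEL=C-.055*RX-[0,0,.08]
def case_pt(u,w,th):
    return HEEL+RX*(u*np.cos(th)-w*np.sin(th))+np.array([0,0,u*np.sin(th)+w*np.cos(th)])
def case_rot(th,sgn=1):
    return rot(RX*np.sin(th)-np.array([0,0,np.cos(th)]),sgn*RY)
E
python3 - <<'E'
from h import *
p,R,s=pose();print(p,R.as_matrix().round(3))
for sg in(1,-1):
    TR=case_rot(0,sg);print(sg,np.degrees((R.inv()*TR).as_rotvec()))
print(case_pt(24+8+4,162,0),case_pt(34,115,.6))
E
```

```text
[0.28875407 0.58169228 0.20466377] [[-0.001 -0.896  0.445]
 [-0.002  0.445  0.896]
 [-1.    -0.    -0.002]]
1 [-2.84024245e+01 -9.42457762e-02 -2.23900148e-02]
-1 [ 1.51597523e+02 -3.02424594e-02  1.27298891e-01]
[ 36.56010328   1.11746241 162.01      ] [-36.26797831  -1.42575024 114.12143981]
```

```bash
python3 - <<'E'
from h import *
p,R,s=pose()
t=case_pt(.042,.23,0);print(t)
for r in plan(p,R,t,case_rot(0),20): print(r)
E
```

```text
[ 0.62400792 -0.13745369  0.24      ]
([-0.0017, -0.031, -0.0248], [-0.0248, -0.0001, -0.0])
([-0.0017, -0.0304, -0.0255], [-0.0248, -0.0001, -0.0])
([-0.0017, -0.0297, -0.0263], [-0.0248, -0.0001, -0.0])
([-0.0017, -0.0291, -0.027], [-0.0248, -0.0001, -0.0])
([-0.0017, -0.0284, -0.0277], [-0.0248, -0.0001, -0.0])
([-0.0017, -0.0277, -0.0284], [-0.0248, -0.0001, -0.0])
([-0.0017, -0.027, -0.0291], [-0.0248, -0.0001, -0.0])
([-0.0017, -0.0263, -0.0297], [-0.0248, -0.0001, -0.0])
([-0.0017, -0.0255, -0.0304], [-0.0248, -0.0001, -0.0])
([-0.0017, -0.0248, -0.031], [-0.0248, -0.0001, -0.0])
([-0.0017, -0.024, -0.0316], [-0.0248, -0.0001, -0.0])
([-0.0017, -0.0232, -0.0322], [-0.0248, -0.0001, -0.0])
([-0.0017, -0.0224, -0.0328], [-0.0248, -0.0001, -0.0])
([-0.0017, -0.0216, -0.0333], [-0.0248, -0.0001, -0.0])
([-0.0018, -0.0207, -0.0338], [-0.0248, -0.0001, -0.0])
([-0.0018, -0.0199, -0.0343], [-0.0248, -0.0001, -0.0])
([-0.0018, -0.019, -0.0348], [-0.0248, -0.0001, -0.0])
([-0.0018, -0.0182, -0.0353], [-0.0248, -0.0001, -0.0])
([-0.0018, -0.0173, -0.0357], [-0.0248, -0.0001, -0.0])
([-0.0018, -0.0164, -0.0361], [-0.0248, -0.0001, -0.0])
```

Call:
{"method": "servo_tool", "body": {"increments": [{"slide": [-0.05, 0, 0]}, {"slide": [-0.03, -0.031, -0.025], "twist": [-0.025, 0, 0]}, {"slide": [-0.02, -0.03, -0.0255], "twist": [-0.025, 0, 0]}, {"slide": [0, -0.03, -0.026], "twist": [-0.025, 0, 0]}, {"slide": [0, -0.029, -0.027], "twist": [-0.025, 0, 0]}, {"slide": [0, -0.0285, -0.0275], "twist": [-0.025, 0, 0]}, {"slide": [0, -0.0275, -0.0285], "twist": [-0.025, 0, 0]}, {"slide": [0, -0.027, -0.029], "twist": [-0.025, 0, 0]}, {"slide": [0, -0.0265, -0.03], "twist": [-0.025, 0, 0]}, {"slide": [0, -0.0255, -0.0305], "twist": [-0.025, 0, 0]}], "gripper": 0, "force": 50}}

```text
$.increments[0]: bad value
```

Call:
{"method": "servo_tool", "body": {"increments": [{"slide": [0, -0.025, -0.031], "twist": [-0.025, 0, 0]}, {"slide": [0, -0.024, -0.0315], "twist": [-0.025, 0, 0]}, {"slide": [0, -0.023, -0.032], "twist": [-0.025, 0, 0]}, {"slide": [0, -0.0225, -0.033], "twist": [-0.025, 0, 0]}, {"slide": [0, -0.0215, -0.0335], "twist": [-0.025, 0, 0]}, {"slide": [0, -0.0205, -0.034], "twist": [-0.025, 0, 0]}, {"slide": [0, -0.02, -0.0345], "twist": [-0.025, 0, 0]}, {"slide": [0, -0.019, -0.035], "twist": [-0.025, 0, 0]}, {"slide": [0, -0.018, -0.0355], "twist": [-0.025, 0, 0]}]}}

```text
time: 1.0
tool_pos: [0.3643, 0.2308, 0.2054]
tcp_rot: [0.555, -0.438, 0.555, 0.438]
ft_force: [1.0, 0.9, -0.4]
gripper_width: 1.004
```

```bash
cat > st.py <<'E'
from h import *
import sys
p,R,s=pose();print(s["time"],p.round(4),R.as_matrix().round(3).tolist(),"F",s["ft_force"].round(2),"g",s["gripper_width"],"q",s["q"].round(2))
if len(sys.argv)>1:
    u,w,th,n=[float(a) for a in sys.argv[1:5]];th=np.radians(th)
    print(case_pt(u,w,th))
    for r in plan(p,R,case_pt(u,w,th),case_rot(th),int(n)): print(r)
E
python3 st.py .042 .20 0 4
```

```text
1.0 [0.3643 0.2308 0.2054] [[-0.0, -0.973, 0.232], [-0.0, 0.232, 0.973], [-1.0, 0.0, -0.0]] F [ 0.98  0.95 -0.37] g 1.0036529885739984 q [-0.63  0.32 -0.    2.09  0.    0.73  0.7 ]
[ 0.62400792 -0.13745369  0.21      ]
([-0.0011, -0.0845, -0.0744], [-0.0674, -0.0, -0.0])
([-0.0011, -0.0793, -0.08], [-0.0674, -0.0, -0.0])
([-0.0012, -0.0738, -0.0851], [-0.0674, -0.0, -0.0])
([-0.0012, -0.0679, -0.0899], [-0.0674, -0.0, -0.0])
```

```bash
python3 st.py .042 .23 0 12
```

```text
1.0 [0.3643 0.2308 0.2054] [[-0.0, -0.973, 0.232], [-0.0, 0.232, 0.973], [-1.0, 0.0, -0.0]] F [ 0.98  0.95 -0.37] g 1.0036529885739984 q [-0.63  0.32 -0.    2.09  0.    0.73  0.7 ]
[ 0.62400792 -0.13745369  0.24      ]
([-0.0029, -0.0282, -0.0248], [-0.0225, -0.0, -0.0])
([-0.0029, -0.0276, -0.0254], [-0.0225, -0.0, -0.0])
([-0.0029, -0.027, -0.0261], [-0.0225, -0.0, -0.0])
([-0.0029, -0.0264, -0.0267], [-0.0225, -0.0, -0.0])
([-0.0029, -0.0258, -0.0272], [-0.0225, -0.0, -0.0])
([-0.0029, -0.0252, -0.0278], [-0.0225, -0.0, -0.0])
([-0.0029, -0.0246, -0.0284], [-0.0225, -0.0, -0.0])
([-0.0029, -0.0239, -0.0289], [-0.0225, -0.0, -0.0])
([-0.0029, -0.0233, -0.0295], [-0.0225, -0.0, -0.0])
([-0.0029, -0.0226, -0.03], [-0.0225, -0.0, -0.0])
([-0.0029, -0.0219, -0.0305], [-0.0225, -0.0, -0.0])
([-0.0029, -0.0213, -0.031], [-0.0225, -0.0, -0.0])
```

Call:
{"method": "servo_tool", "body": {"increments": [{"slide": [-0.015, -0.028, -0.025], "twist": [-0.0225, 0, 0]}, {"slide": [-0.015, -0.0275, -0.0255], "twist": [-0.0225, 0, 0]}, {"slide": [-0.015, -0.027, -0.026], "twist": [-0.0225, 0, 0]}, {"slide": [-0.01, -0.0265, -0.0265], "twist": [-0.0225, 0, 0]}, {"slide": [0, -0.026, -0.027], "twist": [-0.0225, 0, 0]}, {"slide": [0, -0.025, -0.028], "twist": [-0.0225, 0, 0]}, {"slide": [0, -0.0245, -0.0285], "twist": [-0.0225, 0, 0]}, {"slide": [0, -0.024, -0.029], "twist": [-0.0225, 0, 0]}, {"slide": [0, -0.0235, -0.0295], "twist": [-0.0225, 0, 0]}, {"slide": [0, -0.0225, -0.03], "twist": [-0.0225, 0, 0]}, {"slide": [0, -0.022, -0.0305], "twist": [-0.0225, 0, 0]}, {"slide": [0, -0.0215, -0.031], "twist": [-0.0225, 0, 0]}], "gripper": 0, "force": 50}}

```text
time: 2.2
tool_pos: [0.624, -0.1375, 0.2599]
tcp_rot: [0.491, -0.508, 0.491, 0.509]
ft_force: [0.7, 0.9, 0.6]
gripper_width: 0.021
```

```bash
python3 st.py .042 .205 0 5; python3 - <<'E'
from h import *
im,d=get_image("top");cv2.imwrite("pics/top1.png",im[:,:,::-1])
im,d=get_image("scene");cv2.imwrite("pics/scene1.png",cv2.resize(im[100:340,100:420,::-1],None,fx=2.5,fy=2.5))
E
```

```text
2.2 [ 0.624  -0.1375  0.2599] [[-0.001, -0.999, -0.035], [0.0, -0.035, 0.999], [-1.0, 0.001, 0.0]] F [0.72 0.87 0.56] g 0.020805643597945636 q [ 0.14  0.56  0.05  1.48 -0.03  1.1   1.8 ]
[ 0.62400792 -0.13745369  0.215     ]
([0.009, -0.0, 0.0], [0.0, 0.0001, -0.0002])
([0.009, -0.0, 0.0], [0.0, 0.0001, -0.0002])
([0.009, -0.0, 0.0], [0.0, 0.0001, -0.0002])
([0.009, -0.0, 0.0], [0.0, 0.0001, -0.0002])
([0.009, -0.0, 0.0], [0.0, 0.0001, -0.0002])
```

View pics/scene1.png

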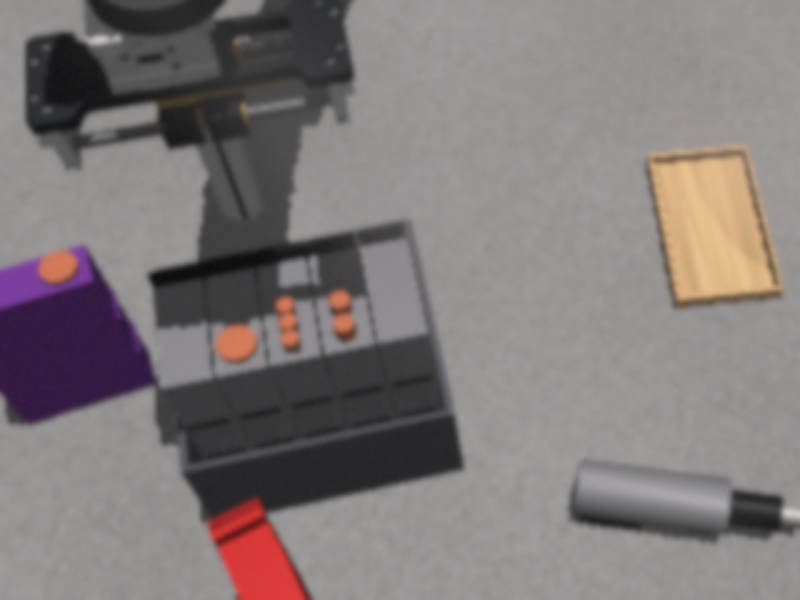

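```bash
python3 - <<'E'
from h import *
print(proj("scene",[.624,-.1375,.26]),245/2.5+100,217/2.5+100)
E
```

```text
(np.float64(202.67495346668505), np.float64(180.6668991019729)) 198.0 186.8
```

Call:
{"method": "servo_tool", "body": {"increments": [{"slide": [0.02, 0, 0], "twist": [0, 0, 0]}, {"slide": [0.02, 0, 0], "twist": [0, 0, 0]}, {"slide": [0.02, 0, 0], "twist": [0, 0, 0]}, {"slide": [0.01, 0, 0], "twist": [0, 0, 0]}]}}

```text
time: 2.7
tool_pos: [0.6221, -0.1352, 0.1884]
tcp_rot: [0.491, -0.507, 0.492, 0.51]
ft_force: [-0.0, 0.5, -0.1]
gripper_width: 0.003
```

```bash
python3 - <<'E'
from h import *
im,d=get_image("scene");cv2.imwrite("pics/scene2.png",cv2.resize(im[160:300,150:300,::-1],None,fx=4,fy=4,interpolation=2))
E
python3 st.py .042 .164 0 1
```

```text
2.75 [ 0.6216 -0.1352  0.1875] [[-0.005, -0.999, -0.035], [0.001, -0.035, 0.999], [-1.0, 0.005, 0.001]] F [-0.18  0.44 -0.58] g 0.004755247178610124 q [ 0.14  0.63  0.04  1.57 -0.03  0.95  1.8 ]
[ 0.62400792 -0.13745369  0.174     ]
([0.0134, -0.0024, -0.0023], [-0.0002, 0.0015, -0.005])
```

View pics/scene2.png

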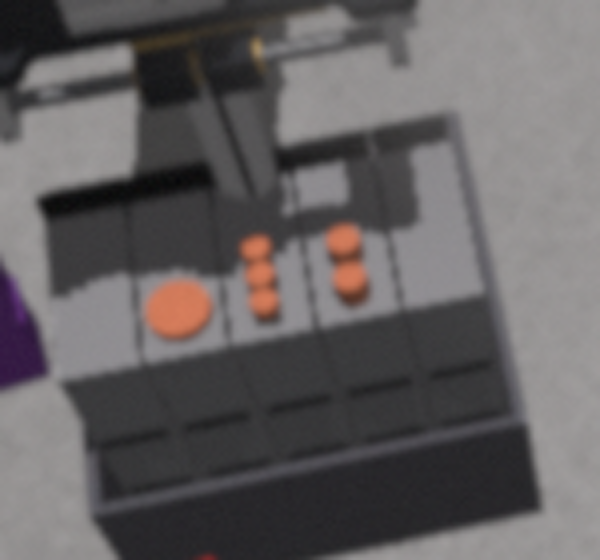

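Call:
{"method": "servo_tool", "body": {"increments": [{"slide": [0.007, -0.001, -0.001], "twist": [0, 0, 0]}, {"slide": [0.006, -0.001, -0.001], "twist": [0, 0, 0]}, {"slide": [0, 0, 0], "twist": [0, 0, 0]}]}}

```text
time: 3.05
tool_pos: [0.6257, -0.1384, 0.1772]
tcp_rot: [0.491, -0.508, 0.492, 0.509]
ft_force: [0.0, 0.2, -0.4]
gripper_width: 0.009
```

```bash
python3 st.py .034 .163 0 1
```

```text
3.05 [ 0.6257 -0.1384  0.1772] [[-0.0, -0.999, -0.034], [-0.0, -0.034, 0.999], [-1.0, 0.0, -0.0]] F [ 0.04  0.15 -0.35] g 0.00890891169136962 q [ 0.15  0.64  0.04  1.58 -0.03  0.92  1.81]
[ 0.61601279 -0.13773289  0.173     ]
([0.0042, 0.0096, 0.001], [-0.0009, -0.0, -0.0004])
```

Call:
{"method": "servo_tool", "body": {"increments": [{"slide": [0.004, 0, 0], "twist": [0, 0, 0]}, {"slide": [0, 0.005, 0.0005], "twist": [0, 0, 0]}, {"slide": [0, 0.003, 0], "twist": [0, 0, 0]}, {"slide": [0, 0.002, 0], "twist": [0, 0, 0]}, {"slide": [0, 0, 0], "twist": [0, 0, 0]}]}}

```text
time: 3.55
tool_pos: [0.6156, -0.1381, 0.1738]
tcp_rot: [-0.492, 0.509, -0.491, -0.508]
ft_force: [0.3, 0.8, -0.4]
gripper_width: 0.007
```

```bash
python3 st.py .032 .163 0 1
```

```text
3.55 [ 0.6156 -0.1381  0.1738] [[0.001, -0.999, -0.034], [-0.0, -0.034, 0.999], [-1.0, -0.001, -0.0]] F [ 0.28  0.8  -0.42] g 0.006520202202142145 q [ 0.15  0.63  0.04  1.61 -0.03  0.9   1.81]
[ 0.61401401 -0.13780269  0.173     ]
([0.0008, 0.0016, 0.0004], [-0.0009, -0.0001, 0.0005])
```

```bash
python3 - <<'E'
from h import *
a=np.radians(2)
for u in(.032,.030):
  p=case_pt(u,.163,0);R=case_rot(0)
  print(R.inv().apply(case_pt(u,.163,a)-p), (R.inv()*case_rot(a)).as_rotvec(), R.apply([0,0.001,0]))
for t in(0,6,12,18,24,26,36): print(t,case_pt(.030,.163,np.radians(t)).round(4))
E
```

```text
[-1.01748870e-03  5.70811150e-03 -1.10592839e-17] [-1.11027939e-16 -1.11027939e-16 -3.49065850e-02] [-9.99390827e-04 -3.48994967e-05  0.00000000e+00]
[-9.47689705e-04  5.70689315e-03  1.19965367e-17] [-1.11027939e-16 -1.11027939e-16 -3.49065850e-02] [-9.99390827e-04 -3.48994967e-05  0.00000000e+00]
0 [ 0.612  -0.1379  0.173 ]
6 [ 0.5948 -0.1385  0.1752]
12 [ 0.5775 -0.1391  0.1757]
18 [ 0.5602 -0.1397  0.1743]
24 [ 0.5432 -0.1403  0.1711]
26 [ 0.5376 -0.1405  0.1697]
36 [ 0.5105 -0.1414  0.1595]
```

Call:
{"method": "servo_tool", "body": {"increments": [{"slide": [0.0005, 0.003, 0], "twist": [0, 0, 0]}, {"slide": [-0.001, 0.0057, 0], "twist": [0, 0, -0.035]}, {"slide": [-0.001, 0.0057, 0], "twist": [0, 0, -0.035]}, {"slide": [-0.001, 0.0057, 0], "twist": [0, 0, -0.035]}, {"slide": [-0.001, 0.0057, 0], "twist": [0, 0, -0.035]}, {"slide": [0, 0, 0], "twist": [0, 0, 0]}]}}

```text
time: 4.15
tool_pos: [0.5876, -0.1394, 0.1758]
tcp_rot: [-0.526, 0.541, -0.455, -0.473]
ft_force: [0.3, -0.4, -1.0]
gripper_width: 0.005
```

```bash
python3 - <<'E'
from h import *
im,d=get_image("scene");cv2.imwrite("pics/scene3.png",cv2.resize(im[160:300,150:300,::-1],None,fx=4,fy=4,interpolation=2))
E
python3 st.py .030 .163 8 1
```

```text
4.2 [ 0.5891 -0.1392  0.176 ] [[0.139, -0.99, -0.033], [0.005, -0.033, 0.999], [-0.99, -0.139, -0.0]] F [-0.95  0.04 -0.04] g 0.00613226244992011 q [ 0.2   0.53  0.01  1.82 -0.06  0.65  1.86]
[ 0.58905205 -0.13867438  0.17558889]
([0.0005, 0.0001, 0.0006], [-0.0015, -0.0002, -0.0002])
```

View pics/scene3.png

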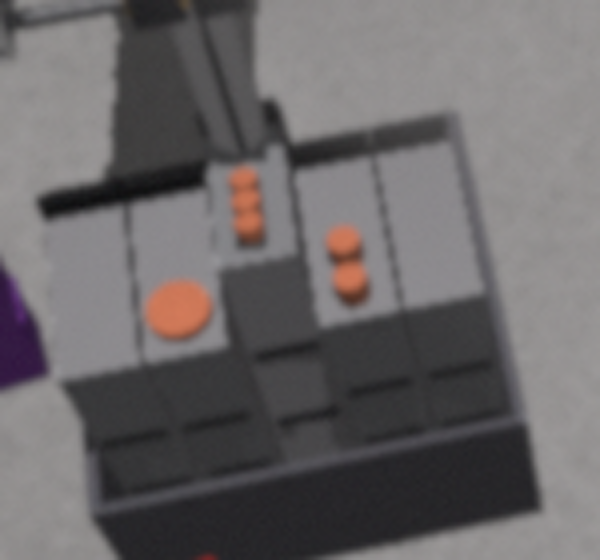

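Call:
{"method": "servo_tool", "body": {"increments": [{"slide": [-0.001, 0.0057, 0], "twist": [0, 0, -0.035]}, {"slide": [-0.001, 0.0057, 0], "twist": [0, 0, -0.035]}, {"slide": [-0.001, 0.0057, 0], "twist": [0, 0, -0.035]}, {"slide": [-0.001, 0.0057, 0], "twist": [0, 0, -0.035]}, {"slide": [-0.001, 0.0057, 0], "twist": [0, 0, -0.035]}, {"slide": [-0.001, 0.0057, 0], "twist": [0, 0, -0.035]}, {"slide": [-0.0005, 0.0028, 0], "twist": [0, 0, -0.0175]}, {"slide": [-0.0005, 0.0028, 0], "twist": [0, 0, -0.0175]}, {"slide": [-0.0005, 0.0028, 0], "twist": [0, 0, -0.0175]}, {"slide": [-0.0005, 0.0028, 0], "twist": [0, 0, -0.0175]}, {"slide": [-0.0005, 0.0028, 0], "twist": [0, 0, -0.0175]}, {"slide": [-0.0005, 0.0028, 0], "twist": [0, 0, -0.0175]}]}}

```text
time: 5.4
tool_pos: [0.5422, -0.1347, 0.1732]
tcp_rot: [-0.59, 0.597, -0.375, -0.394]
ft_force: [1.0, -0.4, -0.1]
gripper_width: 0.008
```

```bash
python3 - <<'E'
from h import *
im,d=get_image("scene");cv2.imwrite("pics/scene4.png",cv2.resize(im[140:300,140:300,::-1],None,fx=3.7,fy=3.7,interpolation=2))
E
python3 st.py .030 .163 26 1
```

```text
5.45 [ 0.5425 -0.1333  0.1738] [[0.41, -0.911, -0.031], [0.018, -0.026, 0.999], [-0.912, -0.411, 0.006]] F [-0.54  0.58  0.99] g 0.004269701825493638 q [ 0.15  0.42  0.18  2.22 -1.1   0.23  2.94]
[ 0.53756993 -0.14047217  0.16965456]
([0.0016, 0.0064, -0.007], [-0.0061, 0.004, -0.0305])
```

View pics/scene4.png

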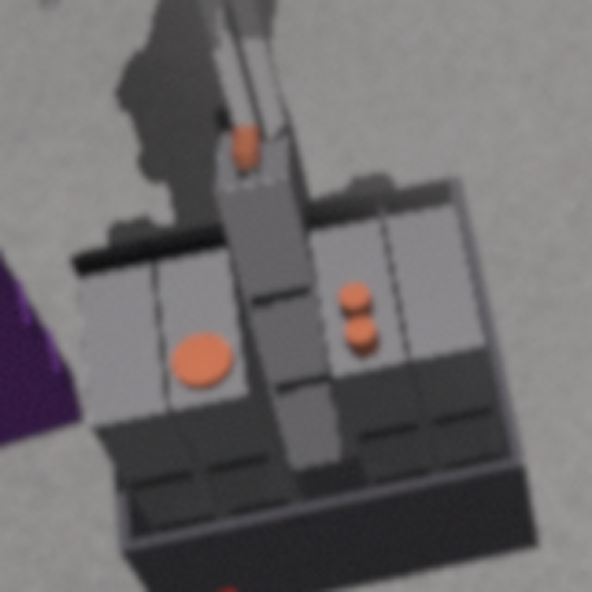

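Call:
{"method": "servo_tool", "body": {"increments": [{"slide": [-0.001, 0, -0.002], "twist": [0, 0, 0.05]}, {"slide": [-0.001, 0, -0.002], "twist": [0, 0, 0.05]}, {"slide": [-0.001, 0, -0.002], "twist": [0, 0, 0.05]}, {"slide": [0, 0, 0], "twist": [0, 0, 0.05]}, {"slide": [0, 0, 0], "twist": [0, 0, 0]}]}}

```text
time: 5.95
tool_pos: [0.5441, -0.1399, 0.1767]
tcp_rot: [-0.547, 0.559, -0.431, -0.451]
ft_force: [0.3, 0.6, -1.5]
gripper_width: 0.005
```

```bash
python3 - <<'E'
from h import *
im,d=get_image("scene");cv2.imwrite("pics/scene5.png",cv2.resize(im[140:300,140:300,::-1],None,fx=3.7,fy=3.7,interpolation=2))
E
python3 st.py .030 .163 26 1
```

```text
6.0 [ 0.5428 -0.1398  0.1763] [[0.222, -0.974, -0.032], [0.012, -0.03, 0.999], [-0.975, -0.223, 0.005]] F [-0.91 -0.41  0.44] g 0.004125500763832807 q [-0.16  0.51  0.59  2.03 -0.7   0.57  2.52]
[ 0.53756993 -0.14047217  0.16965456]
([0.0053, 0.0066, -0.0005], [-0.0048, 0.0036, -0.2293])
```

View pics/scene5.png

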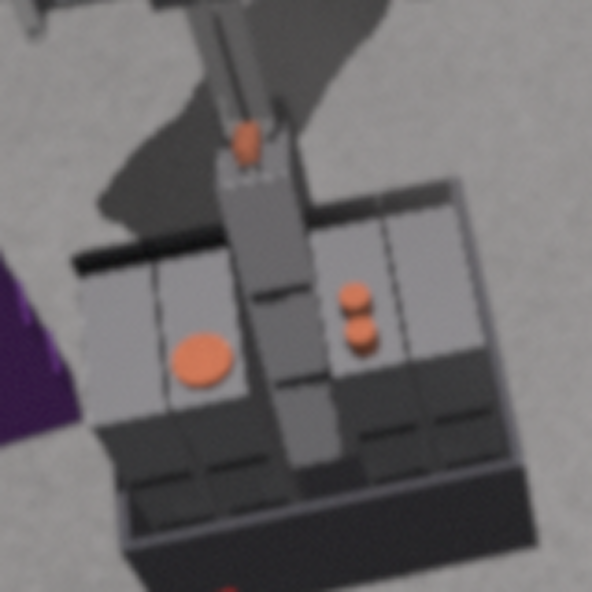

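Call:
{"method": "servo_tool", "body": {"increments": [{"slide": [0, 0.003, 0], "twist": [0, 0, 0]}, {"slide": [0, 0.003, 0], "twist": [0, 0, 0]}, {"slide": [0, 0.003, 0], "twist": [0, 0, 0]}, {"slide": [0, 0.003, 0], "twist": [0, 0, 0]}, {"slide": [0, 0, 0], "twist": [0, 0, 0]}, {"slide": [0, 0, 0], "twist": [0, 0, 0]}]}}

```text
time: 6.6
tool_pos: [0.5294, -0.1409, 0.1739]
tcp_rot: [-0.548, 0.557, -0.432, -0.45]
ft_force: [-0.2, -0.2, 0.0]
gripper_width: 0.004
```

```bash
python3 - <<'E'
from h import *
im,d=get_image("scene");cv2.imwrite("pics/scene6.png",cv2.resize(im[140:300,140:300,::-1],None,fx=3.7,fy=3.7,interpolation=2))
E
python3 st.py .030 .163 26 1
```

```text
6.65 [ 0.5295 -0.1408  0.1739] [[0.222, -0.975, -0.028], [0.012, -0.026, 1.0], [-0.975, -0.222, 0.006]] F [ 0.27 -0.35 -0.51] g 0.005075916745516667 q [-0.15  0.49  0.58  2.06 -0.71  0.55  2.54]
[ 0.53756993 -0.14047217  0.16965456]
([0.0059, -0.0069, 0.0001], [-0.0081, 0.0035, -0.23])
```

View pics/scene6.png

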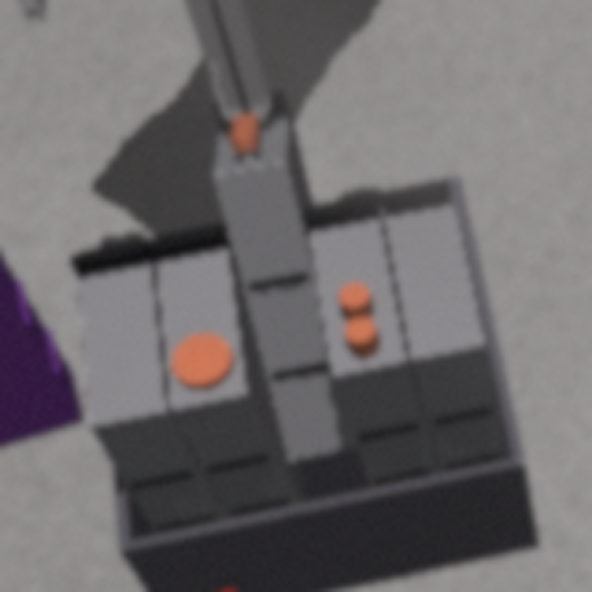

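Call:
{"method": "servo_tool", "body": {"increments": [{"slide": [0.0003, 0.003, 0], "twist": [0, 0, 0]}, {"slide": [0.0003, 0.003, 0], "twist": [0, 0, 0]}, {"slide": [0.0003, 0.003, 0], "twist": [0, 0, 0]}, {"slide": [0.0003, 0.003, 0], "twist": [0, 0, 0]}, {"slide": [0, 0, 0], "twist": [0, 0, 0]}, {"slide": [0, 0, 0], "twist": [0, 0, 0]}]}}

```text
time: 7.25
tool_pos: [0.518, -0.1411, 0.17]
tcp_rot: [-0.548, 0.557, -0.432, -0.45]
ft_force: [-0.1, -0.3, -0.1]
gripper_width: 0.004
```

```bash
cat > meas.py <<'E'
from h import *
import sys
im,d=get_image("scene");t=sys.argv[1]
cv2.imwrite(f"pics/s_{t}.png",cv2.resize(im[120:300,130:310,::-1],None,fx=3.3,fy=3.3,interpolation=2))
P=cloud("scene",d)
# case rear/left: use grey pixels of target back face
rel=P-HEEL; x=rel@RX; y=rel@RY; z=rel[...,2]
m=(abs(y)<.014)&(x>-.10)&(x<.09)&(z>.03)&(z<.25)&(d>0)
# back-face fit: plane pts near line
X=np.stack([x[m],z[m]],1)
np.save("pics/prof.npy",X)
# back face: for theta, u = x cos+z sin should be .110
best=[]
for th in range(15,46):
    a=np.radians(th);u=X[:,0]*np.cos(a)+X[:,1]*np.sin(a);w=-X[:,0]*np.sin(a)+X[:,1]*np.cos(a)
    best.append(((abs(u-.110)<.003).sum(),th))
print(sorted(best)[-4:])
E
python3 meas.py 7;python3 st.py
```

```text
[(np.int64(559), 34), (np.int64(738), 31), (np.int64(900), 33), (np.int64(942), 32)]
7.3 [ 0.5181 -0.1411  0.17  ] [[0.221, -0.975, -0.029], [0.012, -0.027, 1.0], [-0.975, -0.222, 0.006]] F [0.48 0.11 0.25] g 0.007811260353771862 q [-0.14  0.48  0.57  2.09 -0.72  0.53  2.56]
```

View pics/s_7.png

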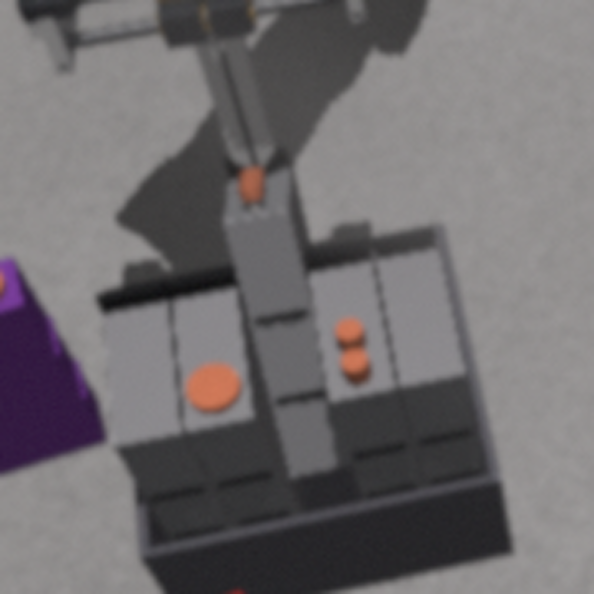

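Call:
{"method": "servo_tool", "body": {"increments": [{"slide": [0.0005, 0.003, 0], "twist": [0, 0, 0]}, {"slide": [0.0005, 0.003, 0], "twist": [0, 0, 0]}, {"slide": [0, 0, 0], "twist": [0, 0, 0]}]}}

```text
time: 7.6
tool_pos: [0.5117, -0.1412, 0.1674]
tcp_rot: [-0.548, 0.557, -0.432, -0.45]
ft_force: [0.7, 0.2, -0.0]
gripper_width: 0.005
```

```bash
python3 meas.py 8;python3 st.py
```

```text
[(np.int64(556), 34), (np.int64(744), 31), (np.int64(923), 33), (np.int64(949), 32)]
7.65 [ 0.512  -0.1412  0.1676] [[0.221, -0.975, -0.028], [0.012, -0.026, 1.0], [-0.975, -0.221, 0.006]] F [ 0.85 -0.18 -0.33] g 0.004438354179883641 q [-0.13  0.48  0.56  2.11 -0.73  0.52  2.57]
```

Call:
{"method": "servo_tool", "body": {"increments": [{"slide": [-0.005, -0.002, 0], "twist": [0, 0, 0]}, {"slide": [-0.01, 0, 0], "twist": [0, 0, 0]}, {"slide": [-0.02, 0, 0], "twist": [0, 0, 0]}, {"slide": [-0.03, 0, 0], "twist": [0, 0, 0]}, {"slide": [-0.03, 0, 0], "twist": [0, 0, 0]}, {"slide": [0, 0, 0], "twist": [0, 0, 0]}], "gripper": 100}}

```text
time: 8.25
tool_pos: [0.4948, -0.1438, 0.2649]
tcp_rot: [-0.549, 0.559, -0.431, -0.448]
ft_force: [0.1, -0.9, 0.3]
gripper_width: 0.479
```

```bash
python3 meas.py 9;python3 st.py; python3 - <<'E'
from h import *
im,d=get_image("top");cv2.imwrite("pics/top9.png",cv2.resize(im[190:330,330:490,::-1],None,fx=4,fy=4,interpolation=2));np.save("pics/top9_d.npy",d);np.save("pics/top9.npy",im)
E
```

```text
[(np.int64(589), 34), (np.int64(738), 31), (np.int64(932), 33), (np.int64(976), 32)]
8.3 [ 0.4943 -0.1427  0.2631] [[0.226, -0.974, -0.029], [0.012, -0.027, 1.0], [-0.974, -0.226, 0.005]] F [ 0.19 -0.37 -0.27] g 0.5243333130128341 q [-0.29  0.33  0.76  2.03 -0.5   0.72  2.37]
```

View pics/s_9.png

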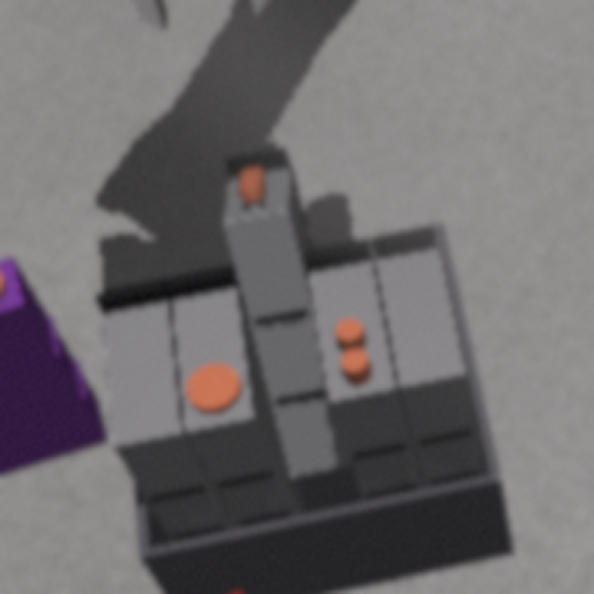

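View pics/top9.png

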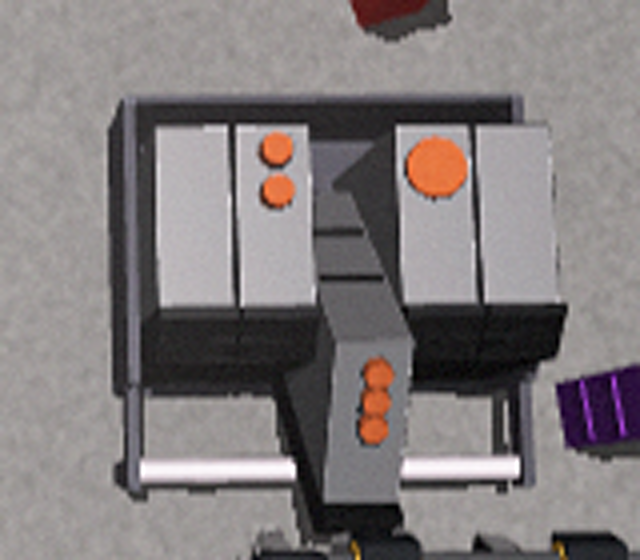

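```bash
python3 - <<'E'
from h import *
for nm in("top","scene"):
    if nm=="top": im=np.load("pics/top9.npy");d=np.load("pics/top9_d.npy")
    else: im,d=get_image("scene")
    P=cloud(nm,d);hsv=cv2.cvtColor(im,cv2.COLOR_RGB2HSV)
    o=((hsv[...,0]<14)&(hsv[...,1]>120)&(hsv[...,2]>80)).astype(np.uint8)
    rel=P-HEEL;x=rel@RX;y=rel@RY;z=rel[...,2]
    o[(x>-.005)|(x<-.12)|(z<.12)|(abs(y)>.04)]=0
    n,l,st,ce=cv2.connectedComponentsWithStats(o)
    for i in range(1,n):
        q=P[l==i]; print(nm,st[i],ce[i],np.median(q,0).round(4),"rackframe",np.median(rel[l==i]@RY).round(4))
# top face fit + edges from top view
im=np.load("pics/top9.npy");d=np.load("pics/top9_d.npy");P=cloud("top",d);hsv=cv2.cvtColor(im,cv2.COLOR_RGB2HSV)
rel=P-HEEL;x=rel@RX;y=rel@RY;z=rel[...,2]
for v in range(280,316,4):
    row=(hsv[v,:,1]<40)&(hsv[v,:,2]>95)&(abs(y[v])<.05)&(z[v]>.1)
    us=np.nonzero(row)[0]
    if len(us): print(v,us.min(),us.max(),"x,z",x[v,us[len(us)//2]].round(4),z[v,us[len(us)//2]].round(4),"y",y[v,us.min()].round(4),y[v,us.max()].round(4))
# bar in view
E
```

```text
top [420 281   8  20 126] [423.47619048 290.22222222] [ 0.5607 -0.1386  0.2017] rackframe 0.0012
scene [203 171   6   8  35] [205.62857143 174.05714286] [ 0.5615 -0.1412  0.2023] rackframe -0.0015
280 414 432 x,z -0.0028 0.1874 y 0.0167 -0.0163
284 413 431 x,z -0.0095 0.1811 y 0.018 -0.015
288 413 431 x,z -0.0163 0.1749 y 0.0172 -0.0157
292 413 431 x,z -0.0234 0.1725 y 0.0161 -0.0162
296 412 431 x,z -0.0304 0.1671 y 0.0171 -0.0172
300 412 430 x,z -0.0376 0.1651 y 0.0172 -0.0153
304 412 430 x,z -0.0447 0.1592 y 0.0159 -0.0171
308 411 429 x,z -0.0518 0.1547 y 0.0176 -0.0155
312 411 429 x,z -0.0591 0.1512 y 0.017 -0.0162
```

```bash
python3 - <<'E'
from h import *
p,R,s=pose();print(p,s["gripper_width"])
th=np.radians(33);T=case_pt(.0275,.110,th)+RY*.0;TR=case_rot(np.radians(13));print(T)
pre=T-TR.apply([1,0,0])*.10
print(pre,"pre:");[print(r) for r in plan(p,R,pre,TR,2)]
E
```

```text
[ 0.49317143 -0.14178481  0.260745  ] 0.607211845151434
[ 0.5452091  -0.14020541  0.11723134]
[ 0.5227277  -0.14099048  0.21466834] pre:
([0.0257, -0.0093, -0.0002], [-0.0035, 0.0025, -0.0017])
([0.0258, -0.0093, -0.0002], [-0.0035, 0.0025, -0.0017])
```

Call:
{"method": "servo_tool", "body": {"increments": [{"slide": [0, -0.009, 0], "twist": [-0.0035, 0.0025, 0]}, {"slide": [0, -0.009, 0], "twist": [-0.0035, 0.0025, 0]}, {"slide": [0.02, 0, 0], "twist": [0, 0, 0]}, {"slide": [0.02, 0, 0], "twist": [0, 0, 0]}, {"slide": [0.01, 0, 0], "twist": [0, 0, 0]}, {"slide": [0, 0, 0], "twist": [0, 0, 0]}, {"slide": [0, 0, 0], "twist": [0, 0, 0]}]}}

```text
time: 9.1
tool_pos: [0.5221, -0.1419, 0.216]
tcp_rot: [-0.545, 0.56, -0.432, -0.45]
ft_force: [-0.4, 0.0, -0.5]
gripper_width: 0.999
```

```bash
python3 - <<'E'
from h import *
p,R,s=pose();print(p,s["gripper_width"],s["q"].round(2))
th=np.radians(33);T=case_pt(.0275,.110,th)+RY*.0;TR=case_rot(np.radians(13));print(T)
[print(r) for r in plan(p,R,T,TR,1)]
E
python3 meas.py 10
```

```text
[ 0.52213228 -0.14187638  0.21602825] 0.9986272905925141 [-0.22  0.43  0.67  2.03 -0.61  0.64  2.45]
[ 0.5452091  -0.14020541  0.11723134]
([0.1015, -0.0007, 0.001], [-0.0008, -0.0012, -0.0037])
[(np.int64(556), 34), (np.int64(727), 31), (np.int64(899), 33), (np.int64(953), 32)]
```

View pics/s_10.png

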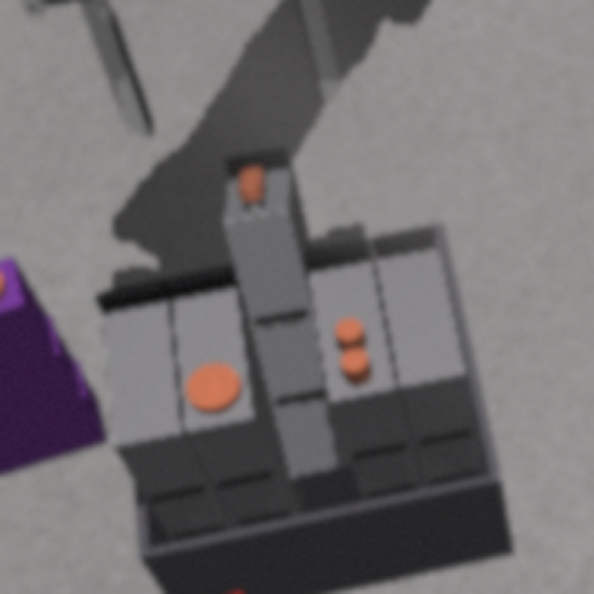

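Call:
{"method": "servo_tool", "body": {"increments": [{"slide": [0.02, 0, 0], "twist": [0, 0, 0]}, {"slide": [0.02, 0, 0], "twist": [0, 0, 0]}, {"slide": [0.02, 0, 0], "twist": [0, 0, 0]}, {"slide": [0.02, 0, 0], "twist": [0, 0, 0]}, {"slide": [0.01, 0, 0], "twist": [0, 0, 0]}, {"slide": [0.01, 0, 0], "twist": [0, 0, 0]}, {"slide": [0, 0, 0], "twist": [0, 0, 0]}]}}

```text
time: 9.85
tool_pos: [0.544, -0.1406, 0.1181]
tcp_rot: [-0.545, 0.56, -0.432, -0.451]
ft_force: [-0.1, 0.6, 0.2]
gripper_width: 0.997
```

```bash
python3 - <<'E'
from h import *
p,R,s=pose();print(p,s["gripper_width"],s["q"].round(2),s["ft_force"])
th=np.radians(33);T=case_pt(.0275,.110,th)+RY*.0;TR=case_rot(np.radians(13));print(T)
[print(r) for r in plan(p,R,T,TR,1)]
E
python3 meas.py 11; python3 - <<'E'
from h import *
im,d=get_image("top");cv2.imwrite("pics/top11.png",cv2.resize(im[190:390,330:520,::-1],None,fx=3,fy=3,interpolation=2))
E
```

```text
[ 0.54404762 -0.14064156  0.11805854] 0.9968835112224326 [-0.06  0.59  0.45  2.08 -0.83  0.44  2.65] [-0.13481069  0.59093556  0.24262248]
[ 0.5452091  -0.14020541  0.11723134]
([0.0011, -0.001, 0.0004], [-0.0005, -0.0003, -0.0039])
[(np.int64(582), 34), (np.int64(727), 31), (np.int64(904), 33), (np.int64(968), 32)]
```

View pics/top11.png

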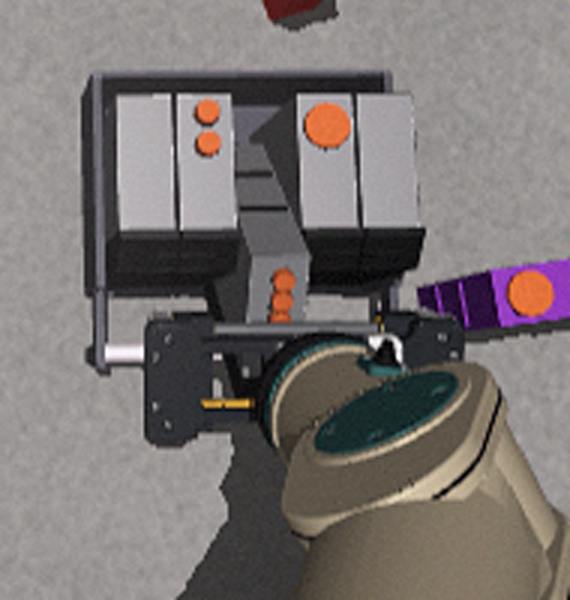

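View pics/s_11.png

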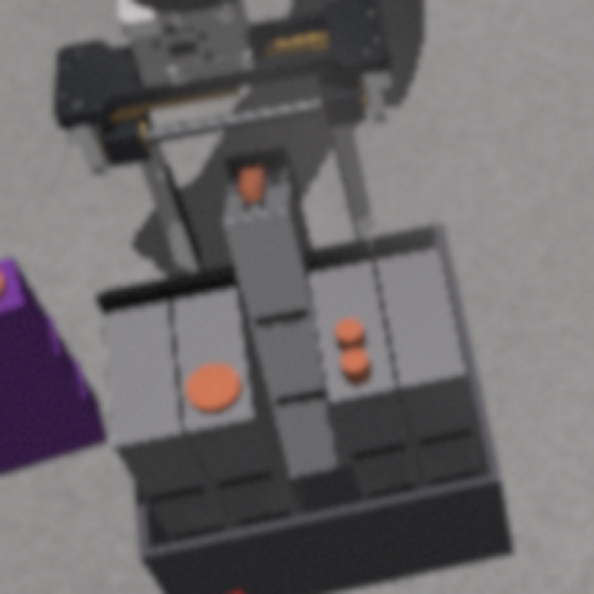

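Call:
{"method": "servo_tool", "body": {"increments": [{"slide": [0, 0, 0], "twist": [0, 0, 0]}, {"slide": [0, 0, 0], "twist": [0, 0, 0]}, {"slide": [0, 0, 0], "twist": [0, 0, 0]}, {"slide": [0, 0, 0], "twist": [0, 0, 0]}, {"slide": [0, 0, 0], "twist": [0, 0, 0]}, {"slide": [0, 0, 0], "twist": [0, 0, 0]}, {"slide": [0, 0, 0], "twist": [0, 0, 0]}, {"slide": [0, 0, 0], "twist": [0, 0, 0]}, {"slide": [0, 0, 0], "twist": [0, 0, 0]}, {"slide": [0, 0, 0], "twist": [0, 0, 0]}, {"slide": [0, 0, 0], "twist": [0, 0, 0]}, {"slide": [0, 0, 0], "twist": [0, 0, 0]}], "gripper": 0, "force": 50}}

```text
time: 11.15
tool_pos: [0.5441, -0.1407, 0.1184]
tcp_rot: [-0.545, 0.56, -0.432, -0.45]
ft_force: [-0.1, 0.4, -0.9]
gripper_width: 0.382
```

```bash
python3 st.py; python3 meas.py 12; python3 - <<'E'
from h import *
print(pose()[1].inv().apply([0,0,.01]))
E
```

```text
11.15 [ 0.5441 -0.1407  0.1184] [[0.221, -0.975, -0.034], [0.007, -0.034, 0.999], [-0.975, -0.222, -0.001]] F [-0.09  0.4  -0.86] g 0.38159768886354883 q [-0.06  0.59  0.45  2.08 -0.83  0.44  2.65]
[(np.int64(547), 34), (np.int64(721), 31), (np.int64(905), 33), (np.int64(955), 32)]
[-9.75149095e-03 -2.21549115e-03 -4.81061632e-06]
```

Call:
{"method": "servo_tool", "body": {"increments": [{"slide": [-0.005, -0.001, 0], "twist": [0, 0, 0]}, {"slide": [-0.01, -0.002, 0], "twist": [0, 0, 0]}, {"slide": [-0.01, -0.002, 0], "twist": [0, 0, 0]}, {"slide": [-0.01, -0.001, 0], "twist": [0, 0, 0]}, {"slide": [0, 0, 0], "twist": [0, 0, 0]}]}}

```text
time: 11.7
tool_pos: [0.543, -0.1411, 0.1557]
tcp_rot: [-0.545, 0.561, -0.431, -0.45]
ft_force: [-0.2, 0.2, -2.6]
gripper_width: 0.382
```

```bash
python3 st.py; python3 meas.py 13
```

```text
11.7 [ 0.543  -0.1411  0.1557] [[0.224, -0.974, -0.035], [0.006, -0.034, 0.999], [-0.975, -0.224, -0.002]] F [-0.21  0.15 -2.62] g 0.3818605406630026 q [-0.13  0.53  0.55  2.05 -0.75  0.52  2.57]
[(np.int64(274), 24), (np.int64(289), 27), (np.int64(317), 25), (np.int64(351), 26)]
```

View pics/s_13.png

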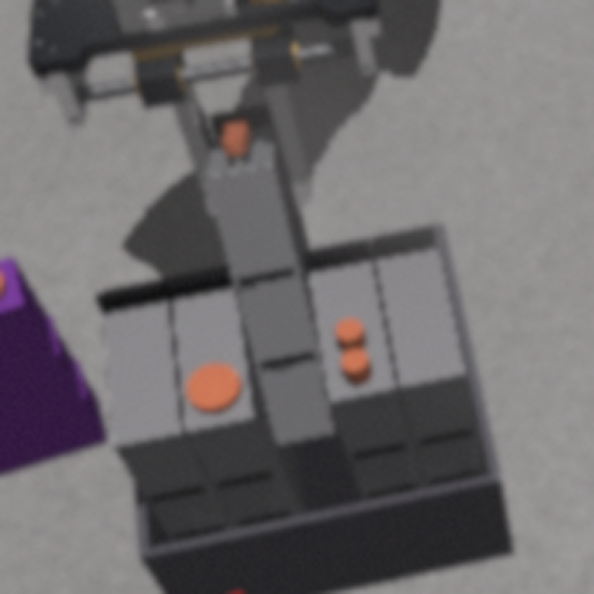

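Call:
{"method": "servo_tool", "body": {"increments": [{"slide": [-0.015, -0.001, 0], "twist": [0, 0, 0]}, {"slide": [-0.015, -0.001, 0], "twist": [0, 0, 0]}, {"slide": [-0.015, 0, 0], "twist": [0, 0, 0]}, {"slide": [-0.015, 0, 0], "twist": [0, 0, 0]}, {"slide": [-0.015, 0, 0], "twist": [0, 0, 0]}, {"slide": [-0.015, 0, 0], "twist": [0, 0, 0]}, {"slide": [-0.015, 0, 0], "twist": [0, 0, 0]}, {"slide": [-0.02, 0, 0], "twist": [0, 0, 0]}, {"slide": [-0.02, 0, 0], "twist": [0, 0, 0]}, {"slide": [-0.015, 0, 0], "twist": [0, 0, 0]}, {"slide": [0, 0, 0], "twist": [0, 0, 0]}]}}

```text
time: 12.85
tool_pos: [0.5091, -0.1422, 0.3119]
tcp_rot: [-0.545, 0.561, -0.431, -0.45]
ft_force: [-0.5, -0.5, -2.2]
gripper_width: 0.386
```

```bash
python3 st.py; python3 - <<'E'
from h import *
for n in ("scene","top"):
    im,d=get_image(n);cv2.imwrite(f"pics/{n}14.png",im[:,:,::-1]);np.save(f"pics/{n}14_d.npy",d)
E
```

```text
12.85 [ 0.5091 -0.1422  0.3119] [[0.224, -0.974, -0.034], [0.007, -0.034, 0.999], [-0.974, -0.225, -0.001]] F [-0.48 -0.48 -2.19] g 0.38612693536687753 q [-0.36  0.29  0.82  1.92 -0.42  0.85  2.27]
```

View pics/scene14.png

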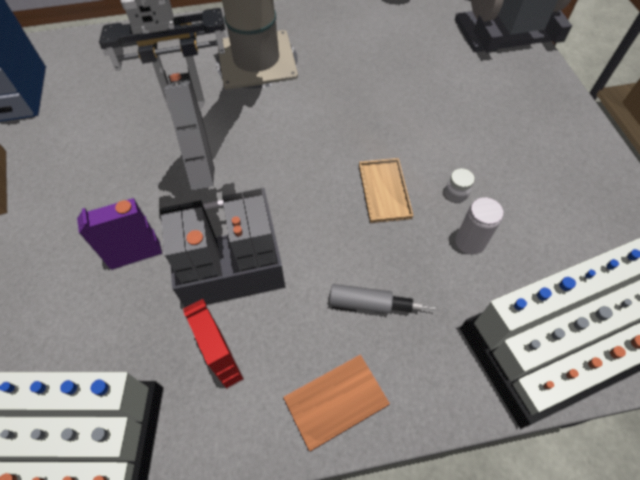

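View pics/top14.png

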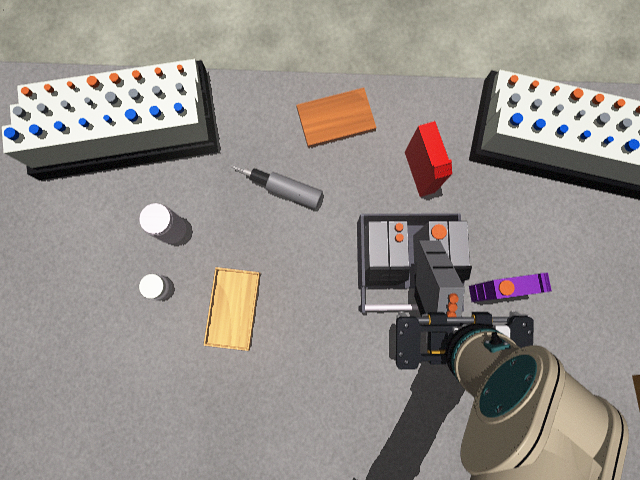

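```bash
cat > held.py <<'E'
from h import *
def held(tag,name="scene"):
    p,R,s=pose();im,d=get_image(name);P=cloud(name,d);L=R.inv().apply((P-p).reshape(-1,3)).reshape(P.shape)
    m=(abs(L[...,2])<.012)&(L[...,0]<.16)&(L[...,0]>-.12)&(abs(L[...,1])<.16)&(P[...,2]>.0)&(d>0)
    X=L[m][:,:2];np.save("pics/held.npy",X)
    best=None
    for deg in np.arange(-45,46,.5):   # tilt of case rel. tool
        a=np.radians(deg);ca,sa=np.cos(a),np.sin(a)
        # case -w dir in tool (x,y): (ca,sa); u dir (back) = (sa,-ca) -> since tool y is toward robot
        u=X[:,0]*sa-X[:,1]*ca;w=-(X[:,0]*ca+X[:,1]*sa)
        h,e=np.histogram(u,bins=np.arange(0,.15,.003));k=h.argmax()
        if best is None or h[k]>best[0]: sel=abs(u-e[k]-.0015)<.004;best=(h[k],deg,np.median(u[sel]),w[sel].min(),w[sel].max())
    print(tag,"n,deg,u_back,wmin,wmax",best)
if __name__=="__main__": held("now")
E
python3 held.py
```

```text
now n,deg,u_back,wmin,wmax (np.int64(965), np.float64(-22.5), np.float64(0.08320667054024578), np.float64(-0.11681070210931749), np.float64(0.058358370278013036))
```

```bash
cat >> h.py <<'E'
TY=np.radians(-5.1);TX=np.array([np.cos(TY),np.sin(TY),0]);TYv=np.array([-np.sin(TY),np.cos(TY),0]);TC=np.array([.5246,.2297,0])
def tray_rot(th): return rot(TX*np.sin(th)-np.array([0,0,np.cos(th)]),TYv)
E
python3 - <<'E'
from h import *
p,R,s=pose()
p2=p+R.apply([-.03,0,0]);T=TC-.0275*TX+[0,0,.33];print(p2,T)
[print(r) for r in plan(p2,R,T,tray_rot(np.radians(-20)),14)]
E
```

```text
[ 0.50153767 -0.14146566  0.33866083] [0.49720887 0.23214459 0.33      ]
([0.0007, -0.0005, 0.0267], [0.0089, -0.0006, 0.0407])
([0.0007, -0.0003, 0.0267], [0.0089, -0.0006, 0.0407])
([0.0008, -0.0, 0.0267], [0.0089, -0.0006, 0.0407])
([0.0008, 0.0002, 0.0267], [0.0089, -0.0006, 0.0407])
([0.0008, 0.0004, 0.0267], [0.0089, -0.0006, 0.0407])
([0.0008, 0.0006, 0.0267], [0.0089, -0.0006, 0.0407])
([0.0009, 0.0008, 0.0267], [0.0089, -0.0006, 0.0407])
([0.0009, 0.001, 0.0267], [0.0089, -0.0006, 0.0407])
([0.001, 0.0012, 0.0267], [0.0089, -0.0006, 0.0407])
([0.001, 0.0014, 0.0266], [0.0089, -0.0006, 0.0407])
([0.0011, 0.0016, 0.0266], [0.0089, -0.0006, 0.0407])
([0.0012, 0.0018, 0.0266], [0.0089, -0.0006, 0.0407])
([0.0013, 0.0019, 0.0266], [0.0089, -0.0006, 0.0407])
([0.0014, 0.0021, 0.0266], [0.0089, -0.0006, 0.0407])
```

Call:
{"method": "servo_tool", "body": {"increments": [{"slide": [-0.015, 0, 0], "twist": [0, 0, 0]}, {"slide": [-0.015, 0, 0.01], "twist": [0, 0, 0]}, {"slide": [0.001, 0, 0.02], "twist": [0.009, 0, 0.04]}, {"slide": [0.001, 0, 0.027], "twist": [0.009, -0.0005, 0.04]}, {"slide": [0.001, 0, 0.027], "twist": [0.009, -0.0005, 0.04]}, {"slide": [0.001, 0, 0.027], "twist": [0.009, -0.0005, 0.04]}, {"slide": [0.001, 0, 0.027], "twist": [0.009, -0.0005, 0.04]}, {"slide": [0.001, 0.0005, 0.027], "twist": [0.009, -0.0005, 0.04]}, {"slide": [0.001, 0.001, 0.027], "twist": [0.009, -0.0005, 0.04]}, {"slide": [0.001, 0.001, 0.027], "twist": [0.009, -0.0005, 0.04]}, {"slide": [0.001, 0.001, 0.02], "twist": [0.009, -0.0005, 0.04]}, {"slide": [0, 0, 0.01], "twist": [0.009, 0, 0.03]}]}}

```text
time: 14.2
tool_pos: [0.4993, 0.11, 0.3301]
tcp_rot: [0.471, -0.44, 0.551, 0.53]
ft_force: [0.8, -0.4, -2.1]
gripper_width: 0.381
```

```bash
python3 st.py;python3 - <<'E'
from h import *
p,R,s=pose()
T=TC-.0275*TX+[0,0,.30]
[print(r) for r in plan(p,R,T,tray_rot(np.radians(-20)),7)]
for n in ("scene","top"):
    im,d=get_image(n);cv2.imwrite(f"pics/{n}15.png",im[:,:,::-1])
E
```

```text
14.2 [0.4993 0.11   0.3301] [[-0.169, -0.984, 0.052], [0.015, 0.05, 0.999], [-0.985, 0.17, 0.006]] F [ 0.81 -0.42 -2.09] g 0.3812781573372566 q [-0.73  0.5   0.8   1.58 -0.37  1.39  1.66]
([0.0046, 0.0004, 0.0174], [0.0053, -0.0005, 0.0255])
([0.0046, 0.0004, 0.0174], [0.0053, -0.0005, 0.0255])
([0.0046, 0.0004, 0.0174], [0.0053, -0.0005, 0.0255])
([0.0046, 0.0004, 0.0174], [0.0053, -0.0005, 0.0255])
([0.0046, 0.0003, 0.0174], [0.0053, -0.0005, 0.0255])
([0.0046, 0.0003, 0.0174], [0.0053, -0.0005, 0.0255])
([0.0047, 0.0003, 0.0174], [0.0053, -0.0005, 0.0255])
```

View pics/scene15.png

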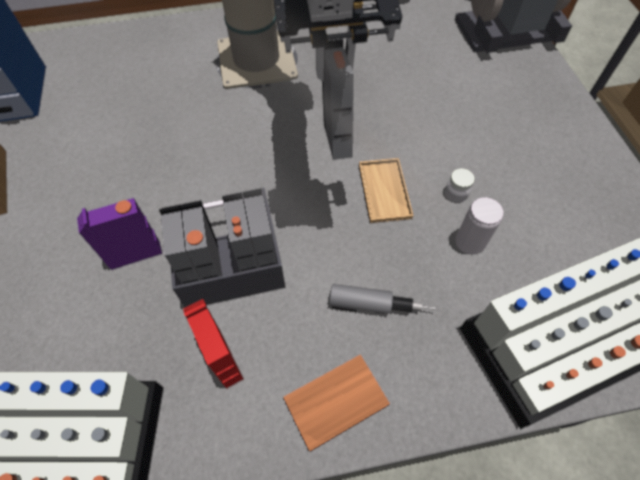

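Call:
{"method": "servo_tool", "body": {"increments": [{"slide": [0.002, 0, 0.012], "twist": [0.0053, -0.0005, 0.0255]}, {"slide": [0.005, 0.0004, 0.02], "twist": [0.0053, -0.0005, 0.0255]}, {"slide": [0.005, 0.0004, 0.02], "twist": [0.0053, -0.0005, 0.0255]}, {"slide": [0.005, 0.0004, 0.02], "twist": [0.0053, -0.0005, 0.0255]}, {"slide": [0.005, 0.0004, 0.02], "twist": [0.0053, -0.0005, 0.0255]}, {"slide": [0.005, 0.0004, 0.02], "twist": [0.0053, -0.0005, 0.0255]}, {"slide": [0.005, 0.0003, 0.01], "twist": [0.0053, -0.0005, 0.0255]}, {"slide": [0, 0, 0], "twist": [0, 0, 0]}, {"slide": [0, 0, 0], "twist": [0, 0, 0]}]}}

```text
time: 15.2
tool_pos: [0.498, 0.2287, 0.3017]
tcp_rot: [0.432, -0.38, 0.597, 0.559]
ft_force: [0.4, 0.4, -1.8]
gripper_width: 0.383
```

```bash
python3 st.py;python3 held.py; python3 - <<'E'
from h import *
from held import held
held("top","top")
for n in ("scene","top"):
    im,d=get_image(n);cv2.imwrite(f"pics/{n}16.png",im[:,:,::-1])
p,R,s=pose();print((R.inv()*tray_rot(np.radians(-20))).as_rotvec(), TC-.0275*TX-p)
E
```

```text
15.2 [0.498  0.2287 0.3017] [[-0.338, -0.937, 0.092], [0.029, 0.087, 0.996], [-0.941, 0.339, -0.002]] F [ 0.42  0.44 -1.79] g 0.38344085905953734 q [-0.76  0.68  0.73  1.39 -0.49  1.59  1.49]
now n,deg,u_back,wmin,wmax (np.int64(734), np.float64(-21.0), np.float64(0.08504188722772384), np.float64(-0.11544305864839272), np.float64(0.06105581213040677))
top n,deg,u_back,wmin,wmax (np.int64(79), np.float64(-42.0), np.float64(0.016220251915024353), np.float64(0.03816187264344795), np.float64(0.05827798200369224))
[-0.00402222  0.00112374  0.0043506 ] [-0.00091098  0.00351595 -0.30277372]
```

View pics/scene16.png

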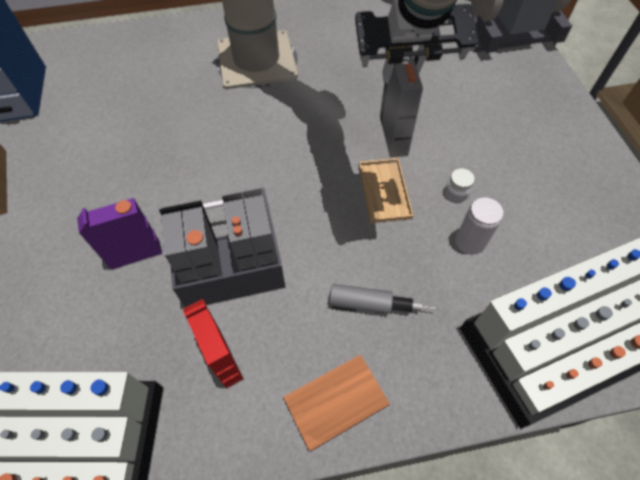

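View pics/top16.png

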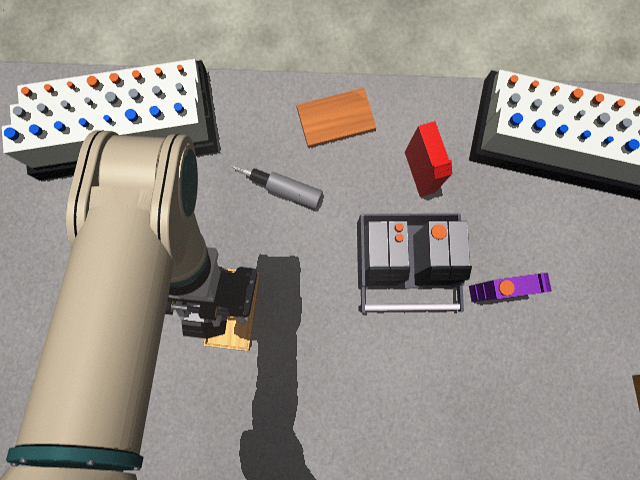

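```bash
cat > tilt.py <<'E'
from h import *
def tilt(n="scene"):
    p,R,s=pose();im,d=get_image(n);P=cloud(n,d);c=p+.0275*TX;rel=P-c
    x=rel@TX;y=rel@TYv;z=P[...,2]
    zb=p[2]-.11
    m=(abs(y)<.012)&(abs(x-.055)<.015)&(z>zb+.01)&(z<zb+.15)&(d>0)
    X,Z=x[m],z[m]
    for _ in range(4):
        k=np.polyfit(Z,X,1);r=X-np.polyval(k,Z);g=abs(r)<max(.002,2*np.median(abs(r)));X,Z=X[g],Z[g]
    print("n",len(X),"slope deg (+: top away)",np.degrees(np.arctan(k[0])),"back x at mid",np.polyval(k,zb+.08))
    m=(abs(x-.055)<.02)&(z>zb+.03)&(z<zb+.15)&(d>0)&(abs(y)<.04)
    print("y range",np.percentile(y[m],[1,50,99]), "zmin of back", P[...,2][(abs(y)<.012)&(abs(x-.055)<.01)&(d>0)&(z>.02)].min(),"tcp",p)
    # stones height
    hs=cv2.cvtColor(im,cv2.COLOR_RGB2HSV);o=(hs[...,0]<14)&(hs[...,1]>110)&(abs(y)<.03)&(z>zb+.15)
    if o.any(): print("stones",x[o].mean(),y[o].mean(),np.percentile(z[o],90))
tilt()
E
python3 tilt.py; python3 tilt.py
```

```text
n 752 slope deg (+: top away) -1.5211967822641244 back x at mid 0.05827729339901347
y range [-0.01967993 -0.00516775  0.0162537 ] zmin of back 0.18881688011346442 tcp [0.49811985 0.22862864 0.30277372]
stones 0.03493513438437646 -0.002295371332570881 0.3649866640712961
n 754 slope deg (+: top away) -1.5242680250942224 back x at mid 0.05829504145877803
y range [-0.01963058 -0.00495149  0.01620665] zmin of back 0.1900616523460829 tcp [0.49808899 0.22882929 0.30274577]
stones 0.03516689876410519 -0.002305228359579238 0.3652373162766656
```

Call:
{"method": "servo_tool", "body": {"increments": [{"slide": [0, 0.002, 0.002], "twist": [-0.004, 0, 0.01]}, {"slide": [0.001, 0.002, 0.0015], "twist": [0, 0.001, 0.012]}, {"slide": [0.0187, -0.0071, 0], "twist": [0, 0, 0]}, {"slide": [0.0187, -0.0071, 0], "twist": [0, 0, 0]}, {"slide": [0.0187, -0.0071, 0], "twist": [0, 0, 0]}, {"slide": [0.0187, -0.0071, 0], "twist": [0, 0, 0]}, {"slide": [0.0187, -0.0071, 0], "twist": [0, 0, 0]}, {"slide": [0.0187, -0.0071, 0], "twist": [0, 0, 0]}, {"slide": [0.0187, -0.0071, 0], "twist": [0, 0, 0]}, {"slide": [0.0093, -0.0036, 0], "twist": [0, 0, 0]}, {"slide": [0, 0, 0], "twist": [0, 0, 0]}, {"slide": [0, 0, 0], "twist": [0, 0, 0]}]}}

```text
time: 16.7
tool_pos: [0.4939, 0.2335, 0.1531]
tcp_rot: [0.425, -0.374, 0.6, 0.565]
ft_force: [0.7, -0.3, -2.0]
gripper_width: 0.379
```

```bash
python3 st.py;python3 tilt.py;python3 - <<'E'
from h import *
p,R,s=pose();print((R.inv()*tray_rot(np.radians(-21))).as_rotvec(), TC-.0275*TX-p,R.inv().apply([0,0,-.01]))
for n in ("scene","top"):
    im,d=get_image(n);cv2.imwrite(f"pics/{n}17.png",cv2.resize(im[100:280,300:480,::-1] if n=="scene" else im[200:400,120:320,::-1],None,fx=3,fy=3,interpolation=2))
E
```

```text
16.7 [0.4939 0.2335 0.1531] [[-0.358, -0.93, 0.087], [0.032, 0.082, 0.996], [-0.933, 0.359, 0.0]] F [ 0.73 -0.26 -2.03] g 0.37921048799594537 q [-0.74  0.83  0.66  1.55 -0.58  1.33  1.59]
n 460 slope deg (+: top away) -0.33755209788491136 back x at mid 0.05762709309712163
y range [-0.01935969 -0.00487633  0.01636826] zmin of back 0.03781058217259384 tcp [0.49391746 0.23352246 0.15309202]
stones 0.03705648850503497 -0.002085284921334356 0.21466837388200752
[ 1.50855423e-03 -2.57681265e-05  1.68804456e-04] [ 0.00300224 -0.00139223 -0.15341225] [ 9.33640914e-03 -3.58209962e-03 -5.16441021e-06]
```

View pics/scene17.png

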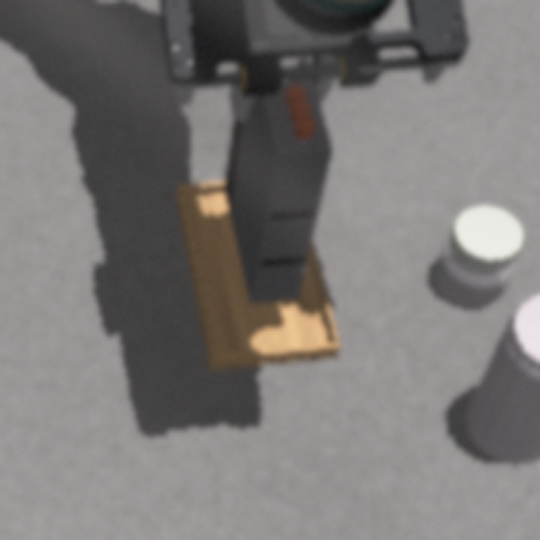

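View pics/top17.png

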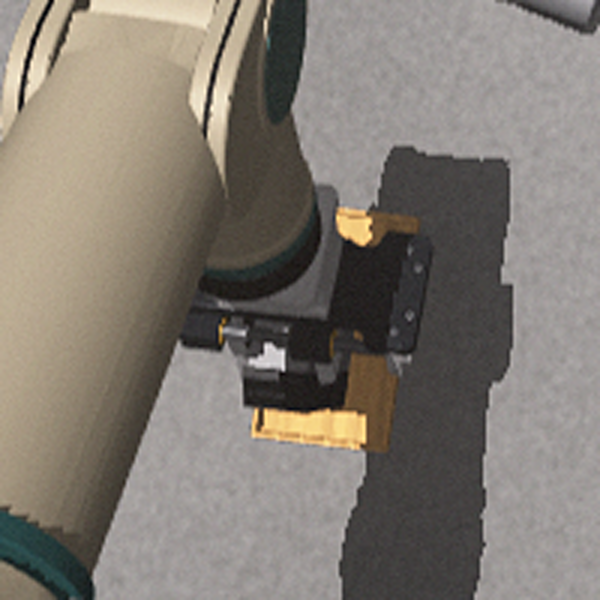

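Call:
{"method": "servo_tool", "body": {"increments": [{"slide": [0.0093, -0.0036, 0], "twist": [0, 0, 0]}, {"slide": [0.0093, -0.0036, 0], "twist": [0, 0, 0]}, {"slide": [0.0075, -0.0029, 0], "twist": [0, 0, 0]}, {"slide": [0.0019, -0.0007, 0], "twist": [0, 0, 0]}, {"slide": [0.0009, -0.0004, 0], "twist": [0, 0, 0]}, {"slide": [0, 0, 0], "twist": [0, 0, 0]}, {"slide": [0, 0, 0], "twist": [0, 0, 0]}]}}

```text
time: 17.55
tool_pos: [0.4938, 0.2335, 0.1218]
tcp_rot: [0.425, -0.374, 0.6, 0.565]
ft_force: [-0.1, -0.4, -2.5]
gripper_width: 0.383
```

```bash
python3 st.py
```

```text
17.55 [0.4938 0.2335 0.1218] [[-0.358, -0.93, 0.088], [0.032, 0.082, 0.996], [-0.933, 0.359, 0.0]] F [-0.07 -0.41 -2.47] g 0.38347511634788684 q [-0.73  0.87  0.65  1.58 -0.6   1.28  1.61]
```

Call:
{"method": "servo_tool", "body": {"increments": [{"slide": [0.0009, -0.0004, 0], "twist": [0, 0, 0]}, {"slide": [0.0009, -0.0004, 0], "twist": [0, 0, 0]}, {"slide": [0.0009, -0.0004, 0], "twist": [0, 0, 0]}, {"slide": [0, 0, 0], "twist": [0, 0, 0]}, {"slide": [0, 0, 0], "twist": [0, 0, 0]}]}}

```text
time: 18.05
tool_pos: [0.4937, 0.2334, 0.1186]
tcp_rot: [0.425, -0.374, 0.6, 0.565]
ft_force: [-0.7, -0.7, -3.1]
gripper_width: 0.382
```

```bash
python3 st.py; python3 tilt.py
```

```text
18.05 [0.4937 0.2334 0.1186] [[-0.358, -0.93, 0.088], [0.031, 0.082, 0.996], [-0.933, 0.359, -0.0]] F [-0.66 -0.69 -3.13] g 0.3815533609329018 q [-0.73  0.87  0.64  1.58 -0.6   1.28  1.61]
n 424 slope deg (+: top away) -0.17115091354308787 back x at mid 0.05766013705284563
y range [-0.01932164 -0.0047615   0.01634395] zmin of back 0.020012140441942737 tcp [0.49372991 0.23344007 0.1186192 ]
stones 0.031855898254378165 -0.0015060027065121834 0.1797941428196494
```

Call:
{"method": "servo_tool", "body": {"increments": [{"slide": [0.0009, -0.0004, 0], "twist": [0, 0, 0]}, {"slide": [0.0009, -0.0004, 0], "twist": [0, 0, 0]}, {"slide": [0, 0, 0], "twist": [0, 0, 0]}, {"slide": [0, 0, 0], "twist": [0, 0, 0]}]}}

```text
time: 18.5
tool_pos: [0.494, 0.2334, 0.1176]
tcp_rot: [0.425, -0.374, 0.6, 0.565]
ft_force: [0.2, 0.2, 5.8]
gripper_width: 0.381
```

Call:
{"method": "servo_tool", "body": {"increments": [{"slide": [0.0009, -0.0004, 0], "twist": [0, 0, 0]}, {"slide": [0, 0, 0], "twist": [0, 0, 0]}, {"slide": [0, 0, 0], "twist": [0, 0, 0]}]}}

```text
time: 18.8
tool_pos: [0.4941, 0.2334, 0.1175]
tcp_rot: [0.426, -0.374, 0.6, 0.565]
ft_force: [0.4, -0.1, 11.4]
gripper_width: 0.377
```

Call:
{"method": "servo_tool", "body": {"increments": [{"slide": [-0.0009, 0.0004, 0], "twist": [0, 0, 0]}, {"slide": [0, 0, 0], "twist": [0, 0, 0]}, {"slide": [0, 0, 0], "twist": [0, 0, 0]}]}}

```text
time: 19.1
tool_pos: [0.494, 0.2334, 0.1176]
tcp_rot: [0.425, -0.374, 0.6, 0.565]
ft_force: [-0.2, -0.3, 7.3]
gripper_width: 0.379
```

```bash
python3 tilt.py
```

```text
n 415 slope deg (+: top away) -0.04374462823331665 back x at mid 0.05749772978797514
y range [-0.01944021 -0.00493698  0.01642787] zmin of back 0.020349485041448376 tcp [0.49402529 0.23344225 0.11756466]
stones 0.031962670794117166 -0.0015357977221466276 0.17870296985964035
```

Call:
{"method": "servo_tool", "body": {"increments": [{"slide": [0, 0, 0], "twist": [0, 0, 0]}, {"slide": [0, 0, 0], "twist": [0, 0, 0]}, {"slide": [0, 0, 0], "twist": [0, 0, 0]}], "force": 8}}

```text
time: 19.45
tool_pos: [0.4942, 0.2334, 0.1175]
tcp_rot: [0.426, -0.374, 0.6, 0.565]
ft_force: [0.7, -0.7, 7.4]
gripper_width: 0.386
```

Call:
{"method": "servo_tool", "body": {"increments": [{"slide": [0, 0, 0], "twist": [0, 0, 0]}, {"slide": [0, 0, 0], "twist": [0, 0, 0]}, {"slide": [0, 0, 0], "twist": [0, 0, 0]}, {"slide": [0, 0, 0], "twist": [0, 0, 0]}, {"slide": [0, 0, 0], "twist": [0, 0, 0]}, {"slide": [0, 0, 0], "twist": [0, 0, 0]}, {"slide": [0, 0, 0], "twist": [0, 0, 0]}, {"slide": [0, 0, 0], "twist": [0, 0, 0]}], "gripper": 85}}

```text
time: 20.25
tool_pos: [0.4938, 0.2335, 0.1167]
tcp_rot: [0.425, -0.374, 0.6, 0.565]
ft_force: [-0.5, -0.3, 0.6]
gripper_width: 0.852
```

```bash
python3 st.py; python3 tilt.py;python3 - <<'E'
from h import *
for n in ("scene",):
    im,d=get_image(n);cv2.imwrite(f"pics/{n}18.png",cv2.resize(im[100:280,300:480,::-1] if n=="scene" else im[200:400,120:320,::-1],None,fx=3,fy=3,interpolation=2))
E
```

```text
20.25 [0.4938 0.2335 0.1167] [[-0.358, -0.93, 0.087], [0.031, 0.082, 0.996], [-0.933, 0.359, 0.0]] F [-0.49 -0.29  0.56] g 0.85180713955157 q [-0.73  0.87  0.64  1.58 -0.61  1.27  1.61]
n 417 slope deg (+: top away) 0.008364025265919256 back x at mid 0.05786584715414019
y range [-0.0193852  -0.00519292  0.0162651 ] zmin of back 0.020169334861194495 tcp [0.4938396  0.23346609 0.11666726]
stones 0.032413316552326876 -0.0016829762188141952 0.1784186919710474
```

View pics/scene18.png

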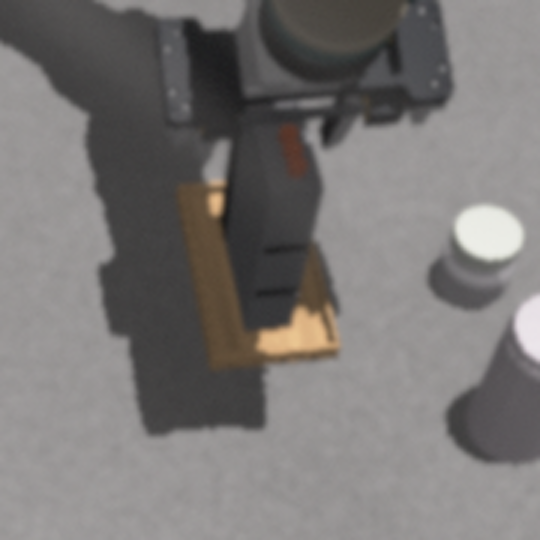

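Call:
{"method": "servo_tool", "body": {"increments": [{"slide": [-0.0093, 0.0036, 0], "twist": [0, 0, 0]}, {"slide": [-0.0187, 0.0072, 0], "twist": [0, 0, 0]}, {"slide": [-0.0187, 0.0072, 0], "twist": [0, 0, 0]}, {"slide": [-0.0187, 0.0072, 0], "twist": [0, 0, 0]}, {"slide": [-0.028, 0.0108, 0], "twist": [0, 0, 0]}, {"slide": [-0.028, 0.0108, 0], "twist": [0, 0, 0]}, {"slide": [-0.028, 0.0108, 0], "twist": [0, 0, 0]}, {"slide": [0, 0.03, 0], "twist": [0, 0, 0]}, {"slide": [0, 0.03, 0], "twist": [0, 0, 0]}, {"slide": [0, 0, 0], "twist": [0, 0, 0]}, {"slide": [0, 0, 0], "twist": [0, 0, 0]}]}}

```text
time: 21.45
tool_pos: [0.4381, 0.2386, 0.2992]
tcp_rot: [0.426, -0.375, 0.599, 0.565]
ft_force: [-0.3, 0.4, 0.4]
gripper_width: 0.845
```

```bash
python3 st.py; python3 - <<'E'
from h import *
for n in ("scene","top"):
    im,d=get_image(n);cv2.imwrite(f"pics/{n}19.png",im[:,:,::-1])
    P=cloud(n,d);rel=P-TC;x=rel@TX;y=rel@TYv;z=P[...,2]
    m=(abs(x)<.079)&(abs(y)<.044)&(z>.03)&(z<.2)
    print(n,"x",np.percentile(x[m],[1,99]),"y",np.percentile(y[m],[1,99]),"ztop",np.percentile(z[m],99))
    b=m&(abs(y)<.012)&(z>.03)&(z<.14)&(x>.03)
    if b.sum()>50: k=np.polyfit(z[b],x[b],1);print("back slope",np.degrees(np.arctan(k[0])))
E
```

```text
21.45 [0.4381 0.2386 0.2992] [[-0.357, -0.93, 0.087], [0.032, 0.081, 0.996], [-0.934, 0.358, 0.001]] F [-0.3   0.39  0.45] g 0.8448578862498252 q [-0.85  0.61  0.74  1.54 -0.47  1.53  1.47]
scene x [-0.05185624  0.05687042] y [-0.01860362  0.01720005] ztop 0.17831249101455082
back slope -0.19110817706651484
top x [-0.01336838  0.05222454] y [-0.01655132  0.01935185] ztop 0.18065215745691368
```

View pics/scene19.png

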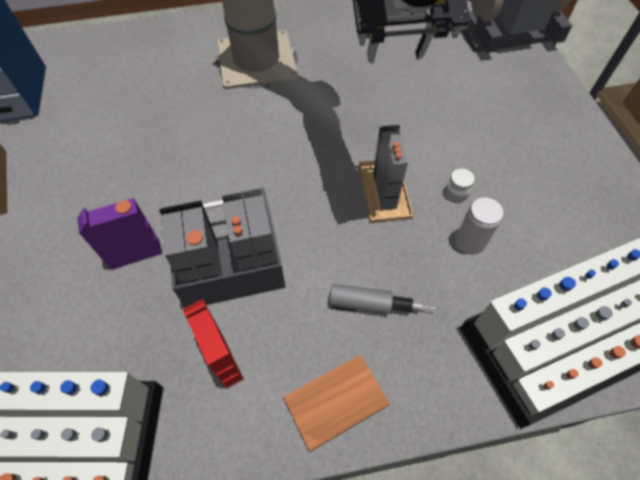

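View pics/top19.png

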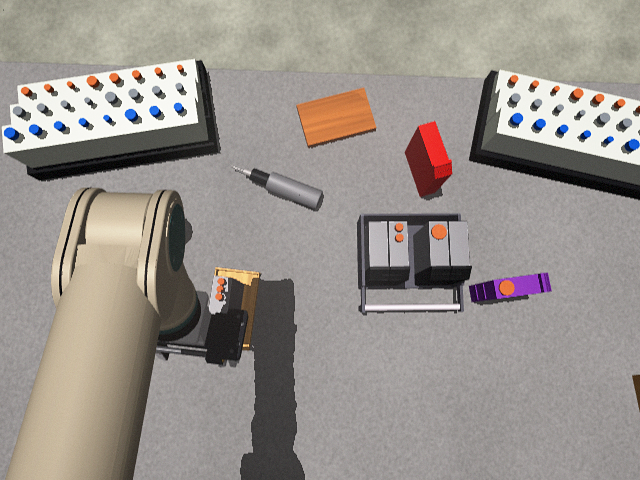

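The case stands upright and centred in the tray. The neighbours, can, jar and grinder have not moved, and the robot is clear of everything.

```bash
python3 -c "
from station import *
print(sign_off())"
```

```text
the job is handed in; nothing more can be done
None
```

The three-mushroom case (top view pixel 419,232, the middle of the row) now stands upright in the wooden tray, and I signed off at about 21.5 s. I hooked its ledge with the closed fingertips and tipped it until it leaned by itself on the rail at about 33°. I checked that lean with the arm away from it. Then I took it by its sides, lifted it out, turned it upright and set it down, feeling the tray floor at about 6–11 N before I let go.

**Last checks:**
- **Case:** upright to within about 0.2°, and within about 3 mm of the tray's centre.
- **Surroundings:** the four other cases stand in the rack. In the before and after pictures, the can, jar, grinder and the red and purple look-alikes appear unmoved; in the last top view the arm hid the can and jar, so for those two I relied on the scene view.
- **Robot:** it was touching nothing when I signed off.

**What went wrong or disagreed:**
- One early move was refused because its first row had no twist, so the move after it ran alone. It hit nothing.
- While tipping, some wrist joints reached the ends of their range and the tool drifted about 7 mm sideways. I reduced the tool's tilt and corrected the drift before going on.
- The lean measured 32–33° in the two views, just at the lower edge of the stated 33–40°.

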